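# Close the lid of the analyser's reagent well crosswise

### The job

Close the round lid of the reagent well with its four wing knobs, in crisscross order so that the lid never cocks: in a first round turn each knob about 45 degrees clockwise, one knob, then the one opposite it, then the other opposite pair. In a second round, again one opposite pair and then the other, turn each knob until it is firmly seated and clamps the lid on the gasket, going by feel so as not to crush the gasket, and leave the things standing around alone.

Things in the scene. Friction and masses are not known exactly. Their poses are not given: they have to be found in the camera images.
- well: fixed round reagent well: a white 250 x 250 x 30 mm plinth with a 216 mm drum on it, top 50 mm above the table. Origin at the centre of its underside on the table, z up.
- lid: round white lid of the well, 206 mm across, 14 mm thick, held by the four knobs; it hangs a few mm above the gasket at the start and follows the knobs down. Origin at the middle of its thickness, on its centre; z is the lid's normal. A flat grey boss 64 mm across stands 4 mm above its top.
- gasket: flat black rubber gasket disc, 200 mm across, on top of the drum under the lid; origin at the centre of its underside, its upper face is 8 mm above the origin. Its height in the well differs by up to about 1 mm from one time to the next.
- knob_a: black wing knob on the lid, 75 mm from its centre, 45 degrees counter-clockwise from the well's x axis, opposite knob_c. Origin on its turning axis, level with the lid's top face; z up, x along the wing. Wing 46 mm long (x), 10 mm thick (y), 20 to 48 mm above the origin, on a 12 mm stem over a 28 mm washer. Tightens clockwise seen from above; stays where it is left.
- knob_b: black wing knob on the lid, 75 mm from its centre, 135 degrees counter-clockwise from the well's x axis, opposite knob_d. Shape and axes as knob_a. All four knobs: a radian of turn lowers the knob and the lid's edge there by 2 mm; running free takes about 0.08 N m plus 0.05 N m per rad/s. From the start it takes 1.1 to 1.9 rad until the lid's edge under the knob meets the gasket.
- knob_c: black wing knob on the lid, 75 mm from its centre, 225 degrees counter-clockwise from the well's x axis, opposite knob_a. Shape and axes as knob_a. All four knobs, once on the gasket: torque rises about 1 N m and clamping force about 500 N per further radian. Firmly seated is 0.15 to 0.3 N m of torque in all; when let go a knob keeps at most about 60 N of clamping force.
- knob_d: black wing knob on the lid, 75 mm from its centre, 315 degrees counter-clockwise from the well's x axis, opposite knob_b. Shape and axes as knob_a. The gasket under any knob is crushed by more than 140 N of clamping force: about 0.36 N m of torque on the knob, or 0.28 rad past first contact.
- bottle: loose amber glass bottle with black cap, 42 mm across, 85 mm tall, standing near the well; to be left alone. Origin at the centre of its underside.
- beaker: loose glass beaker, 60 mm across, 70 mm tall, standing near the well; to be left alone. Origin at the centre of its underside.
- rack: loose grey rack with capped sample tubes, 70 x 140 mm, 76 mm tall, near the well; to be left alone. Origin at the centre of its underside.

How it is judged:
By the outcome, as a careful person would: the job done as asked, in the order asked, and still so for the second after the job is handed in, with the robot touching nothing.
It also fails if it takes over 72 s, if anything falls off the work surface, if the arm or the gripper's body presses on something with over 40 N, if the wrist force passes 120 N, or if a joint passes its speed limit or range.

### The arm

A 6-joint arm with a two-finger parallel gripper is mounted at the origin on the work surface. World frame = base frame: x ahead of the robot, y to its left, z up, the work surface at z = 0. Lengths are in m, angles in rad, forces in N, time in s.
With the tool pointing down it reaches from about 0.3 to 0.875 m from the base axis. Payload 6.4 kg.
Tool frame: the origin (TCP) lies at the very end of the fingers, on their centre line; the grasp point (between the pads) lies 19 mm behind it; z points along the fingers, y is the direction in which the jaws open and shut (so a half turn about z gives the same grasp; the last joint's range is limited). The gripper opens to 85 mm and grips with 20 to 120 N. Pads are 22 mm wide; open, the fingers measure 114 mm over their backs; the gripper's body (76 mm by 85 mm) begins 54 mm behind the grasp point. The pads swing forward as they close: fully open they stand 13 mm farther back than shut.
Start: joints at [-1.466, 0.181, 1.607, -0, 1.354, -0.206], TCP at [0.176, -0.547, 0.231] pointing down, gripper open.
Joint ranges: [-2.99, 2.99], [-0.89, 2.07], [0.3, 2.58], [-1.14, 4.28], [0, 2.63], [-3.12, 3.12]. Speed limits (rad/s): [2.57, 2.57, 3.01, 3.14, 3.14, 3.14].

### API

Orientations are given as a unit quaternion [w, x, y, z].
In Python, from bench import * gives the robot as it stands.
- The arm moves only by the tool arm_command, never from a script. Its argument "motion" is text: rows parted by semicolons, each of 7 numbers parted by spaces: the shift along the tool's x, y, z in units of 0.2 m (1.0 is 0.2 m), then the turn, a rotation vector about the tool's x, y, z in units of 60 degrees (1.0 is 60 degrees), then the opening, from 0 (shut) to 1 (fully open). In form: tx ty tz ax ay az grip; .... A call has 1 to 10 rows; each row shifts and turns the pose as measured when the row begins, along the tool's axes as they then stand; what a row does not reach is not made up. A row lasts 1/12 s, in which the tool goes at most 41.7 mm and 7.16 degrees, less where a joint would pass 70% of its speed; a pose out of reach is approached as far as the arm can. A call with a number of a shift or a turn outside -1 to 1 is refused whole. A call with a gripper value outside its range is refused whole. The fingers move at their own pace and stop on an object; the grip force is fixed at half the most. Time passes only in rows, so rows that do not move let the fingers close. It gives the time, the measured TCP pose, the force and the opening at its end, in the units of the state.
- get_obs(): the state, without advancing time (a new reading comes with each control period).
- camera(name): name is "scene" or "top" or "wrist"; returns a dict with "img" (400x640x3 uint8, red, green, blue), "intrinsics" (3x3 intrinsics, pixels), "distortion" ([k1, k2, p1, p2, k3] as OpenCV has them; the pictures are not rectified), "pose" (4x4, takes a point from camera to world coordinates); the wrist camera has in their place "mount" (4x4, takes a point from camera to tool coordinates, whose origin is the TCP and whose axes are the flange's). Camera axes: x right, y down, z forward; pixel columns grow to the right and rows downward; lengths in m; the calibration is good to about 2 mm. A picture is of the moment at which its call begins: read the wrist's pose just before it. There is no depth.
- hand_in(): hands the job in, once; it reports no verdict.
Trained networks look in the newest picture that a camera, given by its name, has taken for a name from the list of things; names that differ only in an ending like _2 or _b are one class to them, and where a whole thing is asked for, a point or a joint stands for the part that bears it (a point fixed in the world has none). Each returns a list of dicts, best first, with "conf" (0 to 1); they miss things now and then, are a little off and sometimes report something else, mostly with a low value. They report only what shows in the picture. A call takes as long as a camera call.
- search_frame(camera, target): "box" ([left, top, right, bottom] in pixels, round what is visible of it).
The state is a dict: "time_s": time; "q": joint angles; "dq": joint speeds; "joint_efforts": joint torques, N m; "eef_pos": TCP position; "eef_rot": TCP orientation; "wrist_force": force on the tool from outside, world axes, zero at the start; "torque": the same for the moment, N m; "opening": opening from 0.0 (shut) to 1.0 (fully open).
Only numpy, scipy, OpenCV 4.12 (cv2) and the standard library are available. Lean on these libraries where they do the work, as an engineer would, in place of code of your own. Each camera call takes 0.05 s, during which the arm holds its last target.

## Working session

There is one attempt and no reset: what is moved stays moved. The work goes in short steps, Python scripts to look and compute and a tool call to move; the robot and the scene stay as the last step left them, time stands still between calls to the robot, and variables do not carry over. Pictures are saved under pics/ and viewed, and the job is handed in when it is done.

Besides the shell and the picture viewer there is one more tool, called after "Call:" as name(argument=value, ...) on one line, values as JSON. arm_command: Moves the arm, as the interface text tells. Shifts and turns lie within -1 to 1; 1 stands for 0.2 m of shift or 60 degrees of turn. Its arguments: {"type":"object","properties":{"motion":{"type":"string"}},"required":["motion"]}

```bash
ls; mkdir -p pics
python3 - <<'E'
from bench import *
import cv2
o=get_obs();print(o)
for n in ["scene","top"]:
    c=camera(n);cv2.imwrite(f"pics/{n}0.png",c["img"][:,:,::-1]);print(n,c["intrinsics"],c["distortion"],c["pose"])
    for t in ["well","lid","knob_a","bottle","beaker","rack"]:
        print(t,[(d["box"],round(d["conf"],2)) for d in search_frame(n,t)])
E
```

```text
pics
{'time_s': 0.0, 'q': array([-1.46632328e+00,  1.81562878e-01,  1.60800974e+00, -1.65890287e-05,
        1.35380783e+00, -2.06276820e-01]), 'dq': array([ 0.00083362, -0.00098761,  0.00107736,  0.00075377, -0.00199312,
       -0.00050373]), 'joint_efforts': array([ 2.65454928e-04, -4.44869614e+01, -3.51333869e+01, -2.30600754e-04,
        9.30399197e-03, -5.13432394e-05]), 'eef_pos': array([ 0.17578409, -0.54688456,  0.23037104]), 'eef_rot': array([-8.93155608e-04,  9.87952907e-01,  1.54752234e-01,  3.73937002e-05]), 'wrist_force': array([-0.05261299, -0.24329275, -0.31727554]), 'torque': array([ 0.03078534, -0.00598038, -0.04467126]), 'opening': 0.9977855408583158}
scene [[416.8589405    0.         320.26698314]
 [  0.         416.8589405  205.99720489]
 [  0.           0.           1.        ]] [-0.09099021  0.          0.          0.          0.        ] [[-0.7758381   0.51801352 -0.36019056  1.03037573]
 [ 0.63069966  0.62125771 -0.46503419  0.5668898 ]
 [-0.01712284 -0.5879633  -0.80870635  1.07422382]
 [ 0.          0.          0.          1.        ]]
well [([276.8, 174.0, 
[... 434 characters left out ...]
 196.35418605]
 [  0.           0.           1.        ]] [-0.0472277  0.         0.         0.         0.       ] [[ 0.01627386 -0.99730314  0.07156543  0.54007115]
 [-0.99986319 -0.01602025  0.0041163  -0.02508526]
 [-0.0029587  -0.07162263 -0.99742741  1.0640389 ]
 [ 0.          0.          0.          1.        ]]
well [([256.4, 168.7, 355.5, 268.3], 0.94)]
lid [([266.1, 180.4, 344.3, 256.4], 0.87), ([158.2, 233.3, 181.8, 248.7], 0.41)]
knob_a [([280.1, 196.0, 286.3, 211.7], 0.58), ([314.5, 190.5, 327.9, 197.6], 0.58), ([324.4, 225.6, 328.9, 241.2], 0.5)]
bottle [([162.1, 234.8, 181.7, 249.5], 0.8)]
beaker [([331.2, 125.2, 352.6, 145.6], 0.65)]
rack [([430.8, 199.4, 484.9, 241.1], 0.76)]
```

Run:
```python
import cv2
a=cv2.imread("pics/top0.png");cv2.imwrite("pics/top0c.png",cv2.resize(a[150:290,230:380],None,fx=4,fy=4,interpolation=cv2.INTER_CUBIC))
```

```text
(no output)
```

View pics/top0.png

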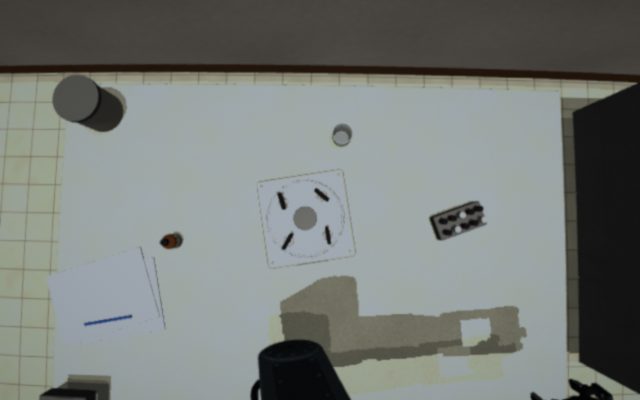

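View pics/scene0.png

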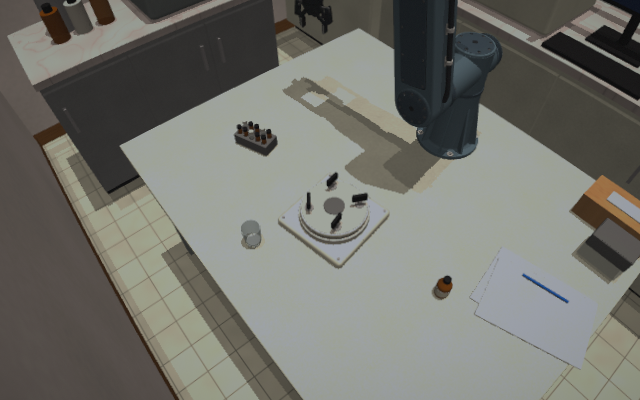

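```bash
ls pics
```

```text
scene0.png
top0.png
top0c.png
```

View pics/top0c.png

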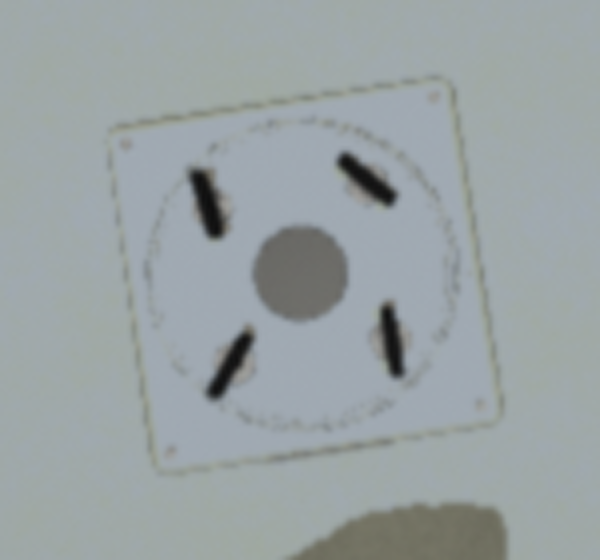

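```bash
cat > h.py <<'E'
from bench import *
import cv2, numpy as np
from scipy.spatial.transform import Rotation as R
def T_tool(o):
    T=np.eye(4);w,x,y,z=o["eef_rot"];T[:3,:3]=R.from_quat([x,y,z,w]).as_matrix();T[:3,3]=o["eef_pos"];return T
def snap(n):
    o=get_obs();c=camera(n)
    c["pose"]=c["pose"] if n!="wrist" else T_tool(o)@c["mount"]
    return c
def to_plane(c,uv,z):
    uv=np.asarray(uv,float).reshape(-1,1,2)
    p=cv2.undistortPoints(uv,c["intrinsics"],np.array(c["distortion"])).reshape(-1,2)
    d=np.c_[p,np.ones(len(p))]@c["pose"][:3,:3].T;t=c["pose"][:3,3]
    return t+d*((z-t[2])/d[:,2])[:,None]
def project(c,P):
    Ti=np.linalg.inv(c["pose"]);r,_=cv2.Rodrigues(Ti[:3,:3])
    return cv2.projectPoints(np.asarray(P,float).reshape(-1,1,3),r,Ti[:3,3],c["intrinsics"],np.array(c["distortion"]))[0].reshape(-1,2)
def blobs(c,roi,th=60,amin=20):
    x0,y0,x1,y1=roi
    g=c["img"][y0:y1,x0:x1].max(2);m=(g<th).astype(np.uint8)
    n,l,s,ce=cv2.connectedComponentsWithStats(m)
    out=[]
    for i in range(1,n):
        if s[i,4]<amin: continue
        pts=np.argwhere(l==i)[:,::-1].astype(np.float32)+[x0,y0]
        out.append((s[i,4],cv2.minAreaRect(pts.astype(np.float32))))
    return out
def move(dp,drot_z=0):
    pass
E
python3 - <<'E'
from h import *
o=get_obs();print(o["time_s"])
c=snap("top")
for z in [0.075+0.034]:
  for a,r in blobs(c,(250,160,360,275)):
    b=cv2.boxPoints(r);P=to_plane(c,b,z);ctr=to_plane(c,[r[0]],z)[0]
    e=[P[1]-P[0],P[2]-P[1]];L=max(e,key=np.linalg.norm)
    print(a,ctr.round(4),[np.linalg.norm(x).round(4) for x in e],np.degrees(np.arctan2(L[1],L[0]))%180)
print(to_plane(c,[[256.4+49.5,218.5]],0.03), to_plane(c,[[305,218]],0.08))
# bottle etc
print(to_plane(c,[[172,242],[341,135],[458,220]],0.05))
w=snap("wrist");print(w["mount"],w["intrinsics"],w["distortion"])
print(T_tool(o))
E
```

```text
0.7
56 [ 0.6129 -0.0284  0.109 ] [np.float64(0.0092), np.float64(0.0406)] 45.81263641705783
64 [0.5967 0.0747 0.109 ] [np.float64(0.0104), np.float64(0.0421)] 17.22188330570026
46 [ 0.5087 -0.0462  0.109 ] [np.float64(0.0078), np.float64(0.0413)] 0.8308303568441033
53 [0.4917 0.0575 0.109 ] [np.float64(0.0426), np.float64(0.0081)] 154.49615889791838
[[0.55127286 0.01340634 0.03      ]] [[0.55202761 0.01397869 0.08      ]]
[[ 0.47954942  0.38265794  0.05      ]
 [ 0.78642224 -0.08140264  0.05      ]
 [ 0.55332811 -0.40885036  0.05      ]]
[[-7.64822018e-04 -9.59214183e-01 -2.82679264e-01  7.18534842e-02]
 [ 9.99998947e-01 -3.85053601e-04 -1.39901432e-03 -5.17318215e-04]
 [ 1.23310771e-03 -2.82680037e-01  9.59213468e-01 -1.40990795e-01]
 [ 0.00000000e+00  0.00000000e+00  0.00000000e+00  1.00000000e+00]] [[356.25755625   0.         317.31284576]
 [  0.         356.25755625 199.73499247]
 [  0.           0.           1.        ]] [0.00706233 0.         0.         0.         0.        ]
[[ 9.52084366e-01  3.05835511e-01 -1.24743417e-05  1.75874917e-01]
 [ 3.05835510e-01 -9.52084366e-01 -3.12130182e-05 -5.47457756e-01]
 [-2.14226751e-05  2.59023300e-05 -9.99999999e-01  2.31325343e-01]
 [ 0.00000000e+00  0.00000000e+00  0.00000000e+00  1.00000000e+00]]
```

```bash
cat >> h.py <<'E'
def yaw(o):
    T=T_tool(o);return np.degrees(np.arctan2(T[1,0],T[0,0]))
def plan(tgt,psi,grip,maxstep=0.040,maxturn=7.0,o=None,n=None):
    o=o or get_obs();T=T_tool(o);p=T[:3,3];y=yaw(o)
    d=psi-y;
    if psi is None: d=0
    dp=np.array(tgt)-p
    n=n or int(np.ceil(max(np.linalg.norm(dp)/maxstep,abs(d)/maxturn,1)))
    rows=[]
    for i in range(n):
        a=np.radians(y+d*i/n)
        Rm=np.array([[np.cos(a),np.sin(a),0],[np.sin(a),-np.cos(a),0],[0,0,-1]])
        t=Rm.T@(dp/n)/0.2
        rows.append("%.3f %.3f %.3f 0 0 %.4f %g"%(*t,-d/n/60,grip))
    print("from",p.round(4),"yaw %.1f n=%d"%(y,n))
    for i in range(0,n,10): print("; ".join(rows[i:i+10]))
def st():
    o=get_obs();print("t",round(o["time_s"],2),o["eef_pos"].round(4),"yaw %.2f"%yaw(o),"q6 %.3f"%o["q"][5],"F",o["wrist_force"].round(2),"M",o["torque"].round(3),"e6 %.3f"%o["joint_efforts"][5],"open %.3f"%o["opening"])
    T=T_tool(o); print("tilt",T[:2,2].round(4))
    return o
E
python3 -c "
from h import *
plan([0.54,0.01,0.275],190,0.4)"
```

```text
from [ 0.1759 -0.5475  0.2313] yaw 17.8 n=25
0.103 -0.084 -0.009 0 0 -0.1148 0.4; 0.113 -0.071 -0.009 0 0 -0.1148 0.4; 0.120 -0.057 -0.009 0 0 -0.1148 0.4; 0.126 -0.042 -0.009 0 0 -0.1148 0.4; 0.131 -0.027 -0.009 0 0 -0.1148 0.4; 0.133 -0.011 -0.009 0 0 -0.1148 0.4; 0.133 0.005 -0.009 0 0 -0.1148 0.4; 0.131 0.021 -0.009 0 0 -0.1148 0.4; 0.128 0.037 -0.009 0 0 -0.1148 0.4; 0.123 0.052 -0.009 0 0 -0.1148 0.4
0.116 0.066 -0.009 0 0 -0.1148 0.4; 0.107 0.080 -0.009 0 0 -0.1148 0.4; 0.096 0.092 -0.009 0 0 -0.1148 0.4; 0.085 0.103 -0.009 0 0 -0.1148 0.4; 0.072 0.112 -0.009 0 0 -0.1148 0.4; 0.058 0.120 -0.009 0 0 -0.1148 0.4; 0.043 0.126 -0.009 0 0 -0.1148 0.4; 0.028 0.130 -0.009 0 0 -0.1148 0.4; 0.012 0.133 -0.009 0 0 -0.1148 0.4; -0.004 0.133 -0.009 0 0 -0.1148 0.4
-0.020 0.132 -0.009 0 0 -0.1148 0.4; -0.036 0.128 -0.009 0 0 -0.1148 0.4; -0.051 0.123 -0.009 0 0 -0.1148 0.4; -0.065 0.116 -0.009 0 0 -0.1148 0.4; -0.079 0.107 -0.009 0 0 -0.1148 0.4
```

Call:
arm_command(motion="0.103 -0.084 -0.01 0 0 -0.115 0.4; 0.113 -0.071 -0.01 0 0 -0.115 0.4; 0.12 -0.057 -0.01 0 0 -0.115 0.4; 0.126 -0.042 -0.01 0 0 -0.115 0.4; 0.131 -0.027 -0.01 0 0 -0.115 0.4; 0.133 -0.011 -0.01 0 0 -0.115 0.4; 0.133 0.005 -0.01 0 0 -0.115 0.4; 0.131 0.021 -0.01 0 0 -0.115 0.4; 0.128 0.037 -0.01 0 0 -0.115 0.4; 0.123 0.052 -0.01 0 0 -0.115 0.4")

```text
time_s: 1.63
eef_pos: [0.319, -0.3164, 0.2513]
eef_rot: [0.001, 0.713, 0.701, -0.001]
wrist_force: [0.9, 0.4, 0.7]
opening: 0.395
```

```bash
python3 -c "
from h import *
st()
plan([0.54,0.01,0.275],190,0.4)"
```

```text
t 1.63 [ 0.319  -0.3164  0.2513] yaw 88.98 q6 -1.028 F [0.89 0.36 0.72] M [-0.027  0.002 -0.024] e6 1.075 open 0.395
tilt [ 0.     -0.0024]
from [ 0.319  -0.3164  0.2513] yaw 89.0 n=15
0.110 0.072 -0.008 0 0 -0.1122 0.4; 0.101 0.084 -0.008 0 0 -0.1122 0.4; 0.090 0.095 -0.008 0 0 -0.1122 0.4; 0.079 0.105 -0.008 0 0 -0.1122 0.4; 0.066 0.114 -0.008 0 0 -0.1122 0.4; 0.052 0.121 -0.008 0 0 -0.1122 0.4; 0.037 0.126 -0.008 0 0 -0.1122 0.4; 0.022 0.129 -0.008 0 0 -0.1122 0.4; 0.007 0.131 -0.008 0 0 -0.1122 0.4; -0.008 0.131 -0.008 0 0 -0.1122 0.4
-0.024 0.129 -0.008 0 0 -0.1122 0.4; -0.039 0.126 -0.008 0 0 -0.1122 0.4; -0.053 0.120 -0.008 0 0 -0.1122 0.4; -0.067 0.113 -0.008 0 0 -0.1122 0.4; -0.080 0.104 -0.008 0 0 -0.1122 0.4
```

Call:
arm_command(motion="0.11 0.072 -0.008 0 0 -0.112 0.4; 0.101 0.084 -0.008 0 0 -0.112 0.4; 0.09 0.095 -0.008 0 0 -0.112 0.4; 0.079 0.105 -0.008 0 0 -0.112 0.4; 0.066 0.114 -0.008 0 0 -0.112 0.4; 0.052 0.121 -0.008 0 0 -0.112 0.4; 0.037 0.126 -0.008 0 0 -0.112 0.4; 0.022 0.129 -0.008 0 0 -0.112 0.4; 0.007 0.131 -0.008 0 0 -0.112 0.4; -0.008 0.131 -0.008 0 0 -0.112 0.4")

```text
time_s: 2.47
eef_pos: [0.4661, -0.0829, 0.2701]
eef_rot: [0.003, 0.177, 0.984, -0.003]
wrist_force: [0.2, -0.2, 0.2]
opening: 0.4
```

Call:
arm_command(motion="-0.024 0.129 -0.008 0 0 -0.112 0.4; -0.039 0.126 -0.008 0 0 -0.112 0.4; -0.053 0.12 -0.008 0 0 -0.112 0.4; -0.067 0.113 -0.008 0 0 -0.112 0.4; -0.08 0.104 -0.008 0 0 -0.112 0.4; 0 0 0 0 0 0 0.4; 0 0 0 0 0 0 0.4")

```text
time_s: 3.05
eef_pos: [0.5366, 0.042, 0.2792]
eef_rot: [0.004, -0.136, 0.991, -0.004]
wrist_force: [0.1, -0.2, -0.7]
opening: 0.402
```

```bash
cat >> h.py <<'E'
def knobs(c,roi,z,th=60,amin=200):
    for a,r in blobs(c,roi,th,amin):
        b=cv2.boxPoints(r);P=to_plane(c,b,z);ctr=to_plane(c,[r[0]],z)[0]
        e=[P[1]-P[0],P[2]-P[1]];L=max(e,key=np.linalg.norm)
        print(a,np.round(r[0]),ctr.round(4),[np.linalg.norm(x).round(4) for x in e],np.degrees(np.arctan2(L[1],L[0]))%180)
E
python3 - <<'E'
from h import *
st()
c=snap("wrist");cv2.imwrite("pics/w1.png",c["img"][:,:,::-1]);np.savez("w1.npz",img=c["img"],pose=c["pose"])
for t in ["knob_a","lid","well"]:print([(d["box"],round(d["conf"],2)) for d in search_frame("wrist",t)])
knobs(c,(0,0,640,400),0.123)
E
```

```text
t 3.05 [0.5366 0.042  0.2792] yaw -164.37 q6 -1.982 F [ 0.14 -0.23 -0.71] M [-0.006  0.019 -0.051] e6 -0.152 open 0.402
tilt [ 0.009  -0.0066]
[([328.3, 110.2, 378.5, 155.4], 0.97), ([207.5, 207.5, 248.0, 254.9], 0.68)]
[([185.7, 65.1, 391.2, 266.6], 0.9)]
[([184.2, 32.0, 421.3, 272.9], 0.63)]
960 [232. 119.] [ 0.5054 -0.0395  0.123 ] [np.float64(0.0176), np.float64(0.0431)] 12.093657164319636
755 [350. 131.] [0.4884 0.056  0.123 ] [np.float64(0.0437), np.float64(0.0137)] 149.40448265442586
675 [298. 175.] [0.5361 0.0246 0.123 ] [np.float64(0.0177), np.float64(0.0372)] 91.39017309320556
262 [629. 199.] [0.4799 0.3037 0.123 ] [np.float64(0.0296), np.float64(0.0133)] 20.534971460687586
1005 [229. 229.] [ 0.6005 -0.0224  0.123 ] [np.float64(0.0262), np.float64(0.0437)] 52.3131544014509
568 [336. 243.] [0.5875 0.0731 0.123 ] [np.float64(0.0106), np.float64(0.0509)] 16.720601735137116
41291 [317. 323.] [0.6732 0.0792 0.123 ] [np.float64(0.1779), np.float64(0.5427)] 105.7771022937495
```

View pics/w1.png

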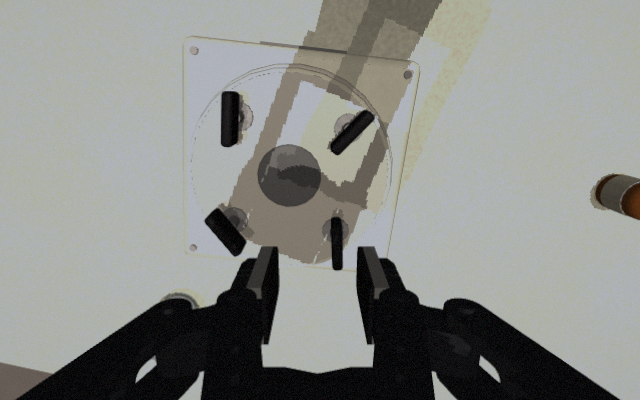

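```bash
cat >> h.py <<'E'
from scipy.optimize import minimize
BX=np.array([[x,y,z] for x in(-.023,.023) for y in(-.005,.005) for z in(.020,.048)])
def wing_pts(x,y,zt,yawd):
    a=np.radians(yawd);M=np.array([[np.cos(a),-np.sin(a),0],[np.sin(a),np.cos(a),0],[0,0,1]])
    return BX@M.T+[x,y,zt]
def render(c,kn,roi,s=4):
    x0,y0,x1,y1=roi;im=np.zeros(((y1-y0)*s,(x1-x0)*s),np.uint8)
    for k in kn:
        uv=project(c,wing_pts(*k));uv=(uv-[x0,y0]+0.5)*s-0.5
        h=cv2.convexHull(uv.astype(np.float32)).reshape(-1,2)
        cv2.fillConvexPoly(im,np.round(h*16).astype(np.int32),255,shift=4)
    return cv2.resize(im,(x1-x0,y1-y0),interpolation=cv2.INTER_AREA)/255.
def mask(c,roi):
    x0,y0,x1,y1=roi;g=c["img"][y0:y1,x0:x1].max(2).astype(float)
    return np.clip((95-g)/60,0,1)   # 1 dark
E
cat > fit1.py <<'E'
from h import *
d=np.load("w1.npz");c=camera("wrist");c["img"]=d["img"];c["pose"]=d["pose"]
roi=(185,70,400,272)
m=mask(c,roi)
# ignore boss & fingers
x0,y0,x1,y1=roi
W=np.ones_like(m)
cv2.circle(W,(289-x0,176-y0),36,0,-1)
cv2.rectangle(W,(244-x0,244-y0),(282-x0,300),0,-1);cv2.rectangle(W,(350-x0,244-y0),(400,300),0,-1)
cv2.imwrite("pics/mask1.png",cv2.resize((m*W*255).astype(np.uint8),None,fx=3,fy=3))
def kn(p):
    cx,cy,z,wy=p[:4]
    return [(cx/1e3+.075*np.cos(np.radians(wy+a)),cy/1e3+.075*np.sin(np.radians(wy+a)),z/1e3,y) for a,y in zip((45,135,225,315),p[4:])]
G=lambda i:cv2.GaussianBlur(i,(0,0),1.5)
mb=G(m)
def cost(p): return (((G(render(c,kn(p),roi))-mb)**2)*W).sum()
p=np.array([550,11,76,8,17,154,1,46.]) 
# assign initial: order by wellyaw angle
C=np.array([.552,.0143]);obs=[((.6129,-.0284),45.8),((.5967,.0747),17.2),((.5087,-.0462),0.8),((.4917,.0575),154.5)]
for (q,y) in obs: print(np.degrees(np.arctan2(q[1]-C[1],q[0]-C[0]))%360,np.hypot(*(np.array(q)-C)))
p=np.array([550,11,76,7.,17,154.5,0.8,45.8])
S=np.vstack([p]+[p+np.eye(8)[i]*[6,6,5,4,8,8,8,8] for i in range(8)])
r=minimize(cost,p,method="Nelder-Mead",options=dict(initial_simplex=S,maxiter=3000,maxfev=3000,xatol=.02,fatol=.01))
r=minimize(cost,r.x,method="Powell")
print(cost(p),r.fun,r.x.round(2))
for k in kn(r.x): print(np.round(k,4))
im=c["img"][:,:,::-1].copy()
for k in kn(r.x):
    h=cv2.convexHull(project(c,wing_pts(*k)).astype(np.float32));cv2.polylines(im,[h.astype(np.int32)],True,(0,0,255))
cv2.imwrite("pics/fit1.png",cv2.resize(im[60:280,170:410],None,fx=3,fy=2.7))
E
python3 fit1.py
```

```text
324.96380418990714 0.07437808817118113
53.496107146274 0.07514153312250155
234.40860743046883 0.07439852149068556
144.38151016074826 0.0741776920643936
1723.2631583445266 159.21121136559634 [552.08  15.49  65.39   9.52  17.34 151.34   8.84  50.32]
[ 0.5956  0.0766  0.0654 17.3437]
[4.910000e-01 5.900000e-02 6.540000e-02 1.513403e+02]
[ 0.5086 -0.0456  0.0654  8.8442]
[ 6.13200e-01 -2.80000e-02  6.54000e-02  5.03214e+01]
```

View pics/fit1.png

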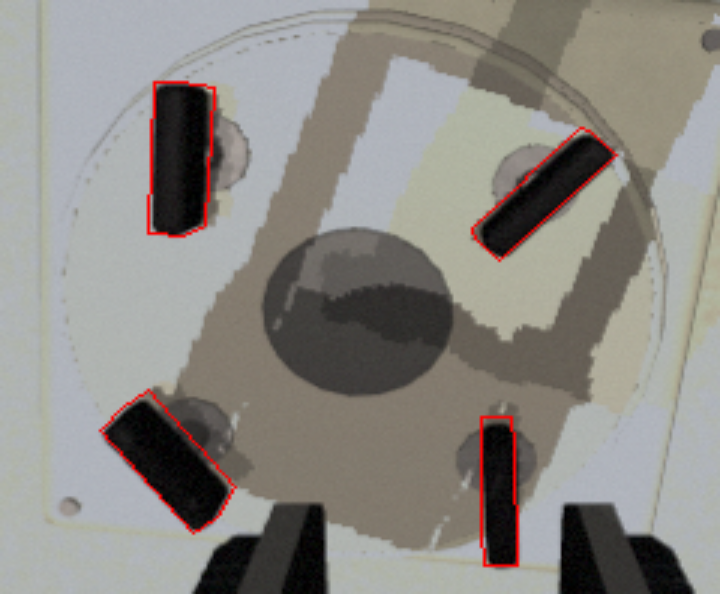

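```bash
cat >> h.py <<'E'
def Rdown(psi):
    a=np.radians(psi);return np.array([[np.cos(a),np.sin(a),0],[np.sin(a),-np.cos(a),0],[0,0,-1]])
def plan(tgt,psi,grip,maxstep=0.040,maxturn=7.0,n=None,lead=None):
    """rows to tgt / yaw psi (deg, nearest turn), fixing tilt; straight line"""
    o=get_obs();T=T_tool(o);p=T[:3,3];R0=R.from_matrix(T[:3,:3]);y=yaw(o)
    d=(psi-y+180)%360-180
    rv=(R0.inv()*R.from_matrix(Rdown(psi))).as_rotvec()
    dp=np.array(tgt)-p
    n=n or int(np.ceil(max(np.linalg.norm(dp)/maxstep,abs(d)/maxturn,1)))
    rows=[];
    for i in range(n):
        Ri=R0*R.from_rotvec(rv*i/n)
        t=Ri.inv().apply(dp/n)/0.2; a=np.degrees(rv)/n/60
        rows.append("%.3f %.3f %.3f %.3f %.3f %.3f %g"%(*t,*a,grip))
    print("from",p.round(4),"yaw %.1f -> d %.1f n=%d"%(y,d,n))
    for i in range(0,n,10): print("; ".join(rows[i:i+10]))
E
python3 -c "
from h import *
plan([0.5956,0.0766,0.15],197,0.4)"
```

```text
from [0.5361 0.0401 0.2793] yaw -164.6 -> d 1.6 n=4
-0.083 0.026 0.162 -0.002 0.002 -0.007 0.4; -0.083 0.025 0.162 -0.002 0.002 -0.007 0.4; -0.084 0.024 0.162 -0.002 0.002 -0.007 0.4; -0.084 0.023 0.162 -0.002 0.002 -0.007 0.4
```

Call:
arm_command(motion="-0.083 0.026 0.162 -0.002 0.002 -0.007 0.4; -0.083 0.025 0.162 -0.002 0.002 -0.007 0.4; -0.084 0.024 0.162 -0.002 0.002 -0.007 0.4; -0.084 0.023 0.162 -0.002 0.002 -0.007 0.4; 0 0 0 0 0 0 0.4")

```text
time_s: 3.72
eef_pos: [0.6002, 0.0713, 0.1497]
eef_rot: [0.004, -0.143, 0.99, -0.002]
wrist_force: [-2.5, 0.2, -1.6]
opening: 0.398
```

Run:
```python
from h import *
st()
c=snap("wrist");cv2.imwrite("pics/w2.png",c["img"][:,:,::-1]);np.savez("w2.npz",img=c["img"],pose=c["pose"])
im=c["img"][:,:,::-1].copy()
for k in [(.5956,.0766,.0654,17.3),(.491,.059,.0654,151.3),(.5086,-.0456,.0654,8.8),(.6132,-.028,.0654,50.3)]:
    h=cv2.convexHull(project(c,wing_pts(*k)).astype(np.float32));cv2.polylines(im,[h.astype(np.int32)],True,(0,0,255))
cv2.imwrite("pics/w2o.png",im)
plan([0.5956,0.0766,0.083],197,0.4)
st()
```

```text
t 3.72 [0.6002 0.0713 0.1497] yaw -163.57 q6 -1.933 F [-2.46  0.17 -1.62] M [-0.087  0.078  0.022] e6 0.094 open 0.398
tilt [ 0.0083 -0.0033]
from [0.6006 0.0707 0.1529] yaw -163.6 -> d 0.6 n=2
0.009 0.019 0.174 -0.003 0.004 -0.005 0.4; 0.008 0.018 0.175 -0.003 0.004 -0.005 0.4
t 3.77 [0.6006 0.0707 0.1529] yaw -163.58 q6 -1.933 F [-0.46 -0.47  0.12] M [-0.015 -0.01   0.001] e6 0.054 open 0.400
tilt [ 0.0108 -0.0041]
```

View pics/w2o.png

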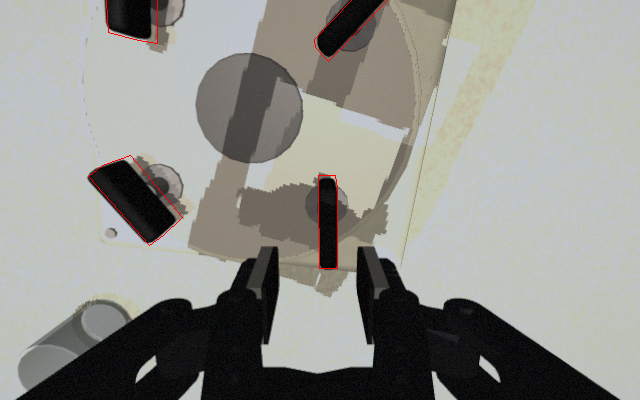

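```bash
cat > fit2.py <<'E'
from h import *
c1=camera("wrist");d=np.load("w1.npz");c1["img"]=d["img"];c1["pose"]=d["pose"]
c2=dict(c1);d=np.load("w2.npz");c2["img"]=d["img"];c2["pose"]=d["pose"]
G=lambda i:cv2.GaussianBlur(i,(0,0),1.5)
V=[]
W=np.ones((400,640));W[:60]=0;W[272:]=0;W[:,:185]=0;W[:,400:]=0
cv2.circle(W,(289,176),36,0,-1);cv2.rectangle(W,(244,244),(282,400),0,-1);cv2.rectangle(W,(350,244),(400,400),0,-1)
V.append((c1,W))
W=np.ones((400,640));W[272:]=0;W[:,:75]=0;W[:,400:]=0
cv2.circle(W,(249,108),58,0,-1);cv2.rectangle(W,(240,244),(282,400),0,-1);cv2.rectangle(W,(350,240),(400,400),0,-1)
V.append((c2,W))
roi=(0,0,640,400)
V=[(c,W,G(mask(c,roi))) for c,W in V]
def kn(p):
    cx,cy,z,wy=p[:4]
    return [(cx/1e3+.075*np.cos(np.radians(wy+a)),cy/1e3+.075*np.sin(np.radians(wy+a)),z/1e3,y) for a,y in zip((45,135,225,315),p[4:8])]
def cost(p): return sum((((G(render(c,kn(p),roi,2))-m)**2)*W).sum() for c,W,m in V)
p=np.array([552,15.5,66,9.,17,152,8,50])
r=minimize(cost,p,method="Powell",options=dict(maxiter=6,xtol=1e-3))
print(cost(p),r.fun,r.x.round(2))
for k in kn(r.x): print(np.round(k,4))
for i,(c,W,m) in enumerate(V):
    im=c["img"][:,:,::-1].copy()
    for k in kn(r.x):
        h=cv2.convexHull(project(c,wing_pts(*k)).astype(np.float32));cv2.polylines(im,[h.astype(np.int32)],True,(0,0,255))
    cv2.imwrite(f"pics/fit2_{i}.png",im[:280,60:460])
E
time python3 fit2.py; python3 -c "
import cv2,numpy as np
cv2.imwrite('pics/fit2.png',np.hstack([cv2.imread(f'pics/fit2_{i}.png') for i in (0,1)]))"
```

```text
1111.5745143728732 875.4584125763504 [551.56  14.95  66.85   9.38  17.63 152.39   7.86  51.48]
[ 0.5952  0.0759  0.0669 17.6279]
[4.906000e-01 5.860000e-02 6.690000e-02 1.523869e+02]
[ 0.5079 -0.046   0.0669  7.8632]
[ 6.1250e-01 -2.8700e-02  6.6900e-02  5.1482e+01]
real	0m12.991s
user	0m7.838s
sys	0m4.122s
```

View pics/fit2.png

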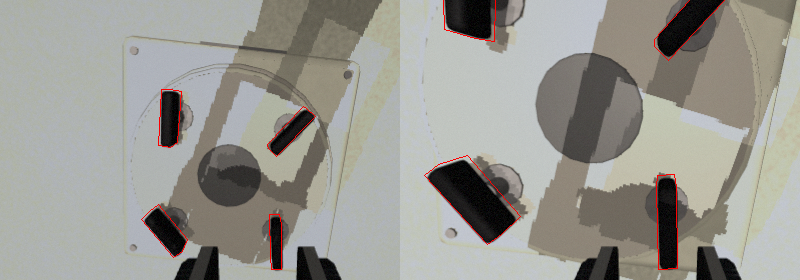

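```bash
python3 -c "
from h import *
plan([0.5952,0.0759,0.083],197.6,0.4,n=3)"
```

```text
from [0.6018 0.0705 0.156 ] yaw -163.6 -> d 1.2 n=3
0.010 0.013 0.122 -0.003 0.004 -0.006 0.4; 0.009 0.013 0.122 -0.003 0.004 -0.006 0.4; 0.008 0.012 0.122 -0.003 0.004 -0.006 0.4
```

Call:
arm_command(motion="0.01 0.013 0.122 -0.003 0.004 -0.006 0.4; 0.009 0.013 0.122 -0.003 0.004 -0.006 0.4; 0.008 0.012 0.122 -0.003 0.004 -0.006 0.4; 0 0 0 0 0 0 0.4")

```text
time_s: 4.15
eef_pos: [0.6013, 0.0721, 0.093]
eef_rot: [0.009, -0.15, 0.989, -0.002]
wrist_force: [-1.3, 0.1, -0.5]
opening: 0.398
```

```bash
python3 -c "
from h import *
st()
plan([0.5952,0.0759,0.083],197.6,0.4)"
```

```text
t 4.15 [0.6013 0.0721 0.093 ] yaw -162.75 q6 -1.948 F [-1.33  0.08 -0.47] M [-0.022  0.056 -0.055] e6 -0.064 open 0.398
tilt [ 0.0189 -0.0014]
from [0.6013 0.0721 0.093 ] yaw -162.7 -> d 0.3 n=1
0.024 0.028 0.049 -0.007 0.017 -0.006 0.4
```

Call:
arm_command(motion="0.024 0.028 0.049 -0.007 0.017 -0.006 0.4; 0 0 0 0 0 0 0.4")

```text
time_s: 4.32
eef_pos: [0.5967, 0.0747, 0.0875]
eef_rot: [0.002, -0.152, 0.988, -0.0]
wrist_force: [-0.3, -0.3, -1.4]
opening: 0.402
```

```bash
python3 -c "
from h import *
st()
plan([0.5952,0.0759,0.083],197.6,0.4)"
```

```text
t 4.32 [0.5967 0.0747 0.0875] yaw -162.50 q6 -1.949 F [-0.33 -0.34 -1.36] M [0.018 0.044 0.041] e6 -0.013 open 0.402
tilt [ 0.0043 -0.0003]
from [0.5967 0.0747 0.0875] yaw -162.5 -> d 0.1 n=1
0.006 0.008 0.023 -0.002 0.004 -0.002 0.4
```

Call:
arm_command(motion="0.006 0.008 0.02 -0.002 0.004 -0.002 0.4; 0 0 0 0 0 0 0; 0 0 0 0 0 0 0; 0 0 0 0 0 0 0; 0 0 0 0 0 0 0")

```text
time_s: 4.73
eef_pos: [0.5979, 0.0762, 0.0893]
eef_rot: [0.004, -0.153, 0.988, -0.0]
wrist_force: [2.7, -0.7, -6.6]
opening: 0.105
```

```bash
python3 -c "
from h import *
st()
"
```

```text
t 4.73 [0.5979 0.0762 0.0893] yaw -162.41 q6 -1.949 F [ 2.74 -0.7  -6.57] M [-0.18  -0.233 -0.058] e6 0.013 open 0.105
tilt [0.0077 0.0011]
```

Call:
arm_command(motion="0 0 0.005 0 0 0.08 0; 0 0 0.005 0 0 0.1 0; 0 0 0.005 0 0 0.1 0; 0 0 0.005 0 0 0.1 0")

```text
time_s: 5.07
eef_pos: [0.5981, 0.0752, 0.0884]
eef_rot: [0.004, 0.051, 0.999, -0.001]
wrist_force: [-3.0, -0.4, 2.2]
opening: 0.107
```

```bash
python3 -c "
from h import *
st()
"
```

```text
t 5.07 [0.5981 0.0752 0.0884] yaw 174.14 q6 -1.538 F [-2.99 -0.36  2.17] M [-0.11   0.504  0.157] e6 -1.628 open 0.107
tilt [ 0.0075 -0.002 ]
```

Call:
arm_command(motion="0 0 0.005 0 0 0.1 0; 0 0 0.005 0 0 0.1 0; 0 0 0.005 0 0 0.1 0; 0 0 0.005 0 0 0.05 0; 0 0 0.003 0 0 0 0")

```text
time_s: 5.48
eef_pos: [0.5977, 0.0742, 0.0876]
eef_rot: [0.003, 0.243, 0.97, -0.002]
wrist_force: [-1.2, 0.9, 0.5]
opening: 0.106
```

```bash
python3 -c "
from h import *
st()
"
```

```text
t 5.48 [0.5977 0.0742 0.0876] yaw 151.89 q6 -1.149 F [-1.18  0.85  0.47] M [ 0.055  0.382 -0.02 ] e6 0.769 open 0.106
tilt [ 0.0058 -0.0049]
```

Call:
arm_command(motion="0 0 0.005 0 0 0 0.4; 0 0 0.005 0 0 0 0.4; 0 0 0.005 0 0 0 0.4; 0 0 -0.12 0 0 0 0.4; 0 0 -0.15 0 0 0 0.4; 0 0 -0.06 0 0 0 0.4")

```text
time_s: 5.98
eef_pos: [0.596, 0.0739, 0.1488]
eef_rot: [0.001, 0.239, 0.971, -0.003]
wrist_force: [0.6, -0.3, 0.6]
opening: 0.402
```

```bash
python3 -c "
from h import *
st()
plan([0.5079,-0.046,0.135],187.9,0.4)
"
```

```text
t 5.98 [0.596  0.0739 0.1488] yaw 152.33 q6 -1.157 F [ 0.59 -0.34  0.58] M [-0.009 -0.043  0.031] e6 0.019 open 0.402
tilt [ 0.0011 -0.0056]
from [0.596  0.0739 0.1488] yaw 152.3 -> d 35.6 n=6
0.019 -0.123 0.012 -0.001 0.000 -0.099 0.4; 0.031 -0.120 0.012 -0.001 0.000 -0.099 0.4; 0.043 -0.116 0.012 -0.001 0.000 -0.099 0.4; 0.055 -0.111 0.012 -0.001 0.000 -0.099 0.4; 0.066 -0.105 0.012 -0.001 0.000 -0.099 0.4; 0.077 -0.097 0.012 -0.001 0.000 -0.099 0.4
```

Call:
arm_command(motion="0.019 -0.123 0.012 -0.001 0 -0.1 0.4; 0.031 -0.12 0.012 -0.001 0 -0.1 0.4; 0.043 -0.116 0.012 -0.001 0 -0.1 0.4; 0.055 -0.111 0.012 -0.001 0 -0.1 0.4; 0.066 -0.105 0.012 -0.001 0 -0.1 0.4; 0.077 -0.097 0.012 -0.001 0 -0.1 0.4; 0 0 0.005 0 0 0 0.4")

```text
time_s: 6.57
eef_pos: [0.5123, -0.0515, 0.1374]
eef_rot: [0.009, -0.093, 0.996, -0.002]
wrist_force: [0.5, -0.1, -0.1]
opening: 0.395
```

```bash
cat >> h.py <<'E'
def look(name,kns):
    c=snap("wrist");im=c["img"][:,:,::-1].copy()
    for k in kns:
        h=cv2.convexHull(project(c,wing_pts(*k)).astype(np.float32));cv2.polylines(im,[h.astype(np.int32)],True,(0,0,255))
    cv2.imwrite(f"pics/{name}.png",im);np.savez(name+".npz",img=c["img"],pose=c["pose"])
KN=dict(a=(.5952,.0759,.0655,152.),b=(.4906,.0586,.0669,152.4),c=(.5079,-.046,.0669,7.9),d=(.6125,-.0287,.0669,51.5))
E
python3 -c "
from h import *
st()
look('w3',KN.values())
plan([0.5079,-0.046,0.087],187.9,0.4,n=3)
"
```

```text
t 6.57 [ 0.5123 -0.0515  0.1374] yaw -169.29 q6 -2.093 F [ 0.52 -0.13 -0.11] M [-0.02   0.023  0.023] e6 -1.896 open 0.395
tilt [ 0.0185 -0.0024]
from [ 0.5132 -0.0504  0.1375] yaw -169.6 -> d -2.5 n=3
0.009 0.009 0.084 -0.001 0.006 0.014 0.4; 0.009 0.009 0.084 -0.001 0.006 0.014 0.4; 0.008 0.009 0.084 -0.001 0.006 0.014 0.4
```

View pics/w3.png

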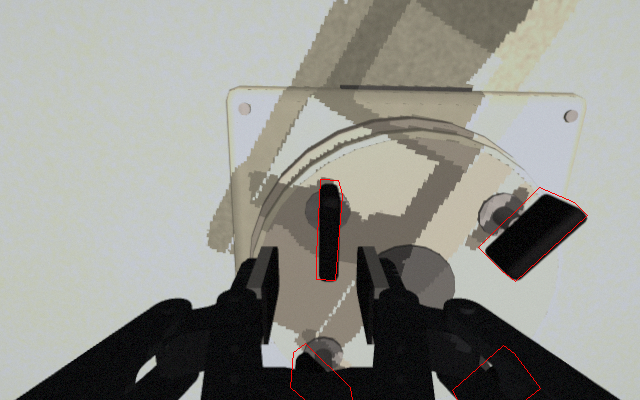

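Call:
arm_command(motion="0.009 0.009 0.084 -0.001 0.018 0.02 0.4; 0.009 0.009 0.084 -0.001 0.008 0.02 0.4; 0.008 0.009 0.084 -0.001 0.003 0.01 0.4; 0 0 0.01 0 0 0 0.4")

```text
time_s: 6.95
eef_pos: [0.5114, -0.046, 0.0856]
eef_rot: [-0.002, -0.059, 0.998, -0.002]
wrist_force: [-1.3, 0.4, -1.3]
opening: 0.4
```

```bash
python3 -c "
from h import *
st()
plan([0.5079,-0.046,0.083],187.5,0.4)
"
```

```text
t 6.95 [ 0.5114 -0.046   0.0856] yaw -173.29 q6 -2.002 F [-1.34  0.36 -1.34] M [ 0.014 -0.004  0.009] e6 0.139 open 0.400
tilt [-0.0039 -0.0052]
from [ 0.5114 -0.046   0.0856] yaw -173.3 -> d 0.8 n=1
0.017 0.002 0.013 -0.004 -0.004 -0.013 0.4
```

Call:
arm_command(motion="0.017 0.002 0.013 -0.004 -0.004 -0.013 0.4; 0.006 0 0.005 0 0 0 0; 0 0 0.005 0 0 0 0; 0 0 0.005 0 0 0 0; 0 0 0.005 0 0 0 0")

```text
time_s: 7.37
eef_pos: [0.5081, -0.0466, 0.0815]
eef_rot: [0.0, -0.067, 0.998, -0.002]
wrist_force: [-3.4, 1.5, 4.1]
opening: 0.113
```

```bash
python3 -c "
from h import *
st()
"
```

```text
t 7.37 [ 0.5081 -0.0466  0.0815] yaw -172.32 q6 -2.025 F [-3.37  1.48  4.13] M [0.479 0.637 0.043] e6 0.068 open 0.113
tilt [ 0.0011 -0.0035]
```

Call:
arm_command(motion="0 0 0.003 0 0 0.08 0; 0 0 0.003 0 0 0.1 0; 0 0 0.003 0 0 0.1 0; 0 0 0.003 0 0 0.1 0; 0 0 0.003 0 0 0.1 0; 0 0 0.003 0 0 0.1 0; 0 0 0.003 0 0 0.09 0; 0 0 0.003 0 0 0.05 0; 0 0 0.003 0 0 0 0")

```text
time_s: 8.12
eef_pos: [0.5082, -0.0463, 0.08]
eef_rot: [0.002, 0.322, 0.947, -0.002]
wrist_force: [-2.3, -0.2, 1.8]
opening: 0.109
```

```bash
python3 -c "
from h import *
st()
"
```

```text
t 8.12 [ 0.5082 -0.0463  0.08  ] yaw 142.47 q6 -1.235 F [-2.34 -0.17  1.82] M [0.071 0.416 0.048] e6 0.789 open 0.109
tilt [ 0.0031 -0.0052]
```

Call:
arm_command(motion="0 0 0.004 0 0 0 0.4; 0 0 0.004 0 0 0 0.4; 0 0 0.004 0 0 0 0.4; 0 0 -0.12 0 0 0 0.4; 0 0 -0.15 0 0 0 0.4; 0 0 -0.04 0 0 0 0.4")

```text
time_s: 8.62
eef_pos: [0.5079, -0.0456, 0.1404]
eef_rot: [0.002, 0.318, 0.948, -0.002]
wrist_force: [1.7, -0.6, 0.8]
opening: 0.402
```

```bash
python3 -c "
from h import *
st()
plan([0.4906,0.0586,0.132],152.4,0.4)
"
```

```text
t 8.62 [ 0.5079 -0.0456  0.1404] yaw 142.89 q6 -1.242 F [ 1.74 -0.62  0.77] M [ 0.011 -0.032 -0.005] e6 0.029 open 0.402
tilt [ 0.0023 -0.0041]
from [ 0.5079 -0.0456  0.1404] yaw 142.9 -> d 9.5 n=3
0.128 0.121 0.013 -0.001 0.001 -0.053 0.4; 0.121 0.128 0.013 -0.001 0.001 -0.053 0.4; 0.114 0.135 0.014 -0.001 0.001 -0.053 0.4
```

Call:
arm_command(motion="0.128 0.121 0.013 -0.001 0.001 -0.053 0.4; 0.121 0.128 0.013 -0.001 0.001 -0.053 0.4; 0.114 0.135 0.014 -0.001 0.001 -0.053 0.4; 0 0 0.005 0 0 0 0.4; 0 0 0.005 0 0 0 0.4")

```text
time_s: 9.03
eef_pos: [0.4951, 0.0602, 0.1346]
eef_rot: [0.008, 0.234, 0.972, 0.001]
wrist_force: [-0.1, 0.2, 0.3]
opening: 0.4
```

```bash
python3 -c "
from h import *
st()
look('w4',KN.values())
plan([0.4906,0.0586,0.083],152.4,0.4,n=3)
"
```

```text
t 9.03 [0.4951 0.0602 0.1346] yaw 152.88 q6 -1.214 F [-0.09  0.18  0.33] M [0.015 0.002 0.049] e6 0.034 open 0.400
tilt [ 0.0154 -0.0023]
from [0.4946 0.0602 0.1342] yaw 152.8 -> d -0.4 n=3
0.006 -0.006 0.085 0.002 0.004 0.002 0.4; 0.006 -0.006 0.085 0.002 0.004 0.002 0.4; 0.005 -0.006 0.085 0.002 0.004 0.002 0.4
```

View pics/w4.png

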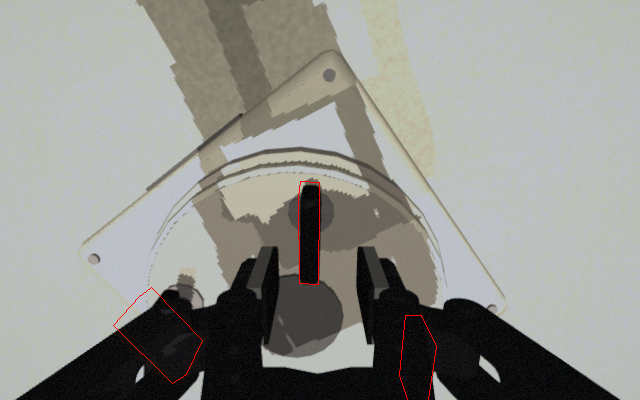

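The overlay sits on knob b (310, 233) between the fingers. Descending.

Call:
arm_command(motion="0.006 -0.006 0.085 0.006 0.014 0.002 0.4; 0.006 -0.006 0.085 0.002 0.006 0.002 0.4; 0.005 -0.006 0.085 0 0.002 0.002 0.4; 0 0 0.01 0 0 0 0.4")

```text
time_s: 9.42
eef_pos: [0.4929, 0.0554, 0.081]
eef_rot: [-0.003, 0.239, 0.971, -0.0]
wrist_force: [0.3, 0.8, -0.8]
opening: 0.396
```

```bash
python3 -c "
from h import *
st()
plan([0.4906,0.0586,0.083],152.4,0.4)
"
```

```text
t 9.42 [0.4929 0.0554 0.081 ] yaw 152.31 q6 -1.215 F [ 0.31  0.79 -0.83] M [-0.052  0.006 -0.017] e6 0.006 open 0.396
tilt [-0.0053  0.0003]
from [0.4929 0.0554 0.081 ] yaw 152.3 -> d 0.1 n=1
0.017 0.009 -0.010 -0.002 -0.005 -0.002 0.4
```

Call:
arm_command(motion="0.017 0.009 0 -0.002 -0.005 -0.002 0.4; 0.004 0.002 0.003 0 0 0 0; 0 0 0.003 0 0 0 0; 0 0 0.003 0 0 0 0; 0 0 0.003 0 0 0 0")

```text
time_s: 9.83
eef_pos: [0.4907, 0.058, 0.08]
eef_rot: [0.0, 0.24, 0.971, 0.001]
wrist_force: [-2.9, 0.6, 1.5]
opening: 0.113
```

```bash
python3 -c "
from h import *
st()
"
```

```text
t 9.83 [0.4907 0.058  0.08  ] yaw 152.20 q6 -1.210 F [-2.88  0.6   1.45] M [-0.008  0.466 -0.152] e6 -0.092 open 0.113
tilt [0.0009 0.0009]
```

Call:
arm_command(motion="0 0 0.003 0 0 0.08 0; 0 0 0.003 0 0 0.1 0; 0 0 0.003 0 0 0.1 0; 0 0 0.003 0 0 0.1 0; 0 0 0.003 0 0 0.1 0; 0 0 0.003 0 0 0.1 0; 0 0 0.003 0 0 0.09 0; 0 0 0.003 0 0 0.05 0; 0 0 0.003 0 0 0 0")

```text
time_s: 10.58
eef_pos: [0.4908, 0.0581, 0.0784]
eef_rot: [0.001, 0.594, 0.805, 0.0]
wrist_force: [-3.7, 1.1, 4.9]
opening: 0.109
```

```bash
python3 -c "
from h import *
st()
"
```

```text
t 10.58 [0.4908 0.0581 0.0784] yaw 107.19 q6 -0.421 F [-3.71  1.13  4.89] M [ 0.124  0.602 -0.051] e6 0.756 open 0.109
tilt [ 0.0025 -0.0016]
```

Call:
arm_command(motion="0 0 0.003 0 0 0 0.4; 0 0 0.003 0 0 0 0.4; 0 0 0.003 0 0 0 0.4; 0 0 -0.12 0 0 0 0.4; 0 0 -0.15 0 0 0 0.4; 0 0 -0.04 0 0 0 0.4")

```text
time_s: 11.08
eef_pos: [0.49, 0.0576, 0.1384]
eef_rot: [0.001, 0.59, 0.807, -0.001]
wrist_force: [1.0, -0.1, 0.1]
opening: 0.399
```

```bash
python3 -c "
from h import *
st()
plan([0.6125,-0.0287,0.132],231.5,0.4)
"
```

```text
t 11.08 [0.49   0.0576 0.1384] yaw 107.65 q6 -0.429 F [ 1.   -0.08  0.12] M [-0.016 -0.032  0.015] e6 0.031 open 0.399
tilt [ 0.0002 -0.0025]
from [0.49   0.0576 0.1384] yaw 107.6 -> d 123.9 n=18
-0.033 0.025 0.002 -0.000 0.000 -0.115 0.4; -0.036 0.021 0.002 -0.000 0.000 -0.115 0.4; -0.038 0.017 0.002 -0.000 0.000 -0.115 0.4; -0.040 0.012 0.002 -0.000 0.000 -0.115 0.4; -0.041 0.007 0.002 -0.000 0.000 -0.115 0.4; -0.042 0.002 0.002 -0.000 0.000 -0.115 0.4; -0.042 -0.003 0.002 -0.000 0.000 -0.115 0.4; -0.041 -0.008 0.002 -0.000 0.000 -0.115 0.4; -0.040 -0.013 0.002 -0.000 0.000 -0.115 0.4; -0.038 -0.017 0.002 -0.000 0.000 -0.115 0.4
-0.035 -0.022 0.002 -0.000 0.000 -0.115 0.4; -0.033 -0.026 0.002 -0.000 0.000 -0.115 0.4; -0.029 -0.030 0.002 -0.000 0.000 -0.115 0.4; -0.025 -0.033 0.002 -0.000 0.000 -0.115 0.4; -0.021 -0.036 0.002 -0.000 0.000 -0.115 0.4; -0.017 -0.038 0.002 -0.000 0.000 -0.115 0.4; -0.012 -0.040 0.002 -0.000 0.000 -0.115 0.4; -0.007 -0.041 0.002 -0.000 0.000 -0.115 0.4
```

```bash
python3 -c "
from h import *
plan([0.6125,-0.0287,0.132],51.5,0.4)
"
```

```text
from [0.49   0.0576 0.1384] yaw 107.6 -> d -56.1 n=9
-0.066 0.050 0.004 0.000 0.000 0.104 0.4; -0.060 0.057 0.004 0.000 0.000 0.104 0.4; -0.054 0.063 0.004 0.000 0.000 0.104 0.4; -0.047 0.069 0.004 0.000 0.000 0.104 0.4; -0.039 0.074 0.004 0.000 0.000 0.104 0.4; -0.031 0.077 0.004 0.000 0.000 0.104 0.4; -0.022 0.080 0.004 0.000 0.000 0.104 0.4; -0.013 0.082 0.004 0.000 0.000 0.104 0.4; -0.004 0.083 0.004 0.000 0.000 0.104 0.4
```

Call:
arm_command(motion="-0.066 0.05 0.004 0 0 0.104 0.4; -0.06 0.057 0.004 0 0 0.104 0.4; -0.054 0.063 0.004 0 0 0.104 0.4; -0.047 0.069 0.004 0 0 0.104 0.4; -0.039 0.074 0.004 0 0 0.104 0.4; -0.031 0.077 0.004 0 0 0.104 0.4; -0.022 0.08 0.004 0 0 0.104 0.4; -0.013 0.082 0.004 0 0 0.104 0.4; -0.004 0.083 0.004 0 0 0.104 0.4; 0 0 0.003 0 0 0 0.4")

```text
time_s: 11.92
eef_pos: [0.6198, -0.0352, 0.1329]
eef_rot: [0.005, 0.909, 0.417, 0.004]
wrist_force: [-0.1, 0.2, -0.0]
opening: 0.396
```

```bash
python3 -c "
from h import *
st()
look('w5',KN.values())
plan([0.6125,-0.0287,0.083],51.5,0.4,n=3)
"
```

```text
t 11.92 [ 0.6198 -0.0352  0.1329] yaw 49.31 q6 0.465 F [-0.1   0.2  -0.01] M [-0.025  0.059  0.023] e6 1.227 open 0.396
tilt [ 0.0114 -0.0056]
from [ 0.6183 -0.0342  0.1323] yaw 49.6 -> d 1.9 n=3
0.000 -0.014 0.082 0.003 -0.001 -0.010 0.4; 0.001 -0.014 0.082 0.003 -0.001 -0.010 0.4; 0.001 -0.014 0.082 0.003 -0.001 -0.010 0.4
```

View pics/w5.png

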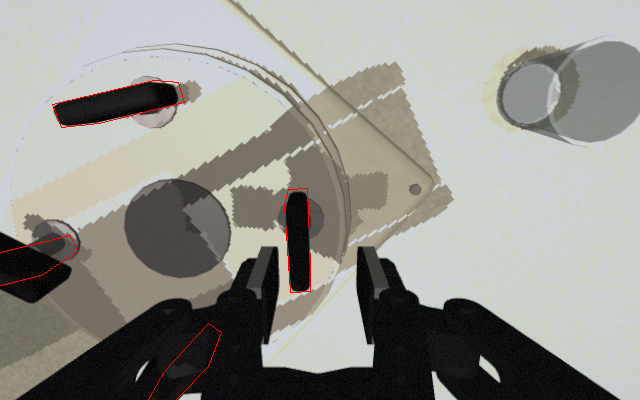

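Call:
arm_command(motion="0.001 -0.028 0.04 0.008 -0.003 -0.015 0.4; 0.001 -0.014 0.085 0.003 -0.001 -0.01 0.4; 0.001 -0.005 0.085 0 0 -0.01 0.4; 0 0 0.035 0 0 0 0.4; 0 0 0.005 0 0 0 0.4")

```text
time_s: 12.38
eef_pos: [0.6072, -0.0241, 0.0784]
eef_rot: [-0.002, 0.896, 0.445, -0.002]
wrist_force: [-1.0, 0.3, -0.1]
opening: 0.401
```

```bash
python3 -c "
from h import *
st()
plan([0.6125,-0.0287,0.083],51.5,0.4)
"
```

```text
t 12.38 [ 0.6072 -0.0241  0.0784] yaw 52.84 q6 0.414 F [-0.99  0.29 -0.13] M [ 0.029  0.001 -0.02 ] e6 -0.011 open 0.401
tilt [-0.0062  0.0012]
from [ 0.6072 -0.0241  0.0784] yaw 52.8 -> d -1.3 n=1
-0.002 0.035 -0.023 -0.005 0.003 0.022 0.4
```

Call:
arm_command(motion="-0.002 0.03 -0.012 -0.005 0.003 0.015 0.4; 0 0.003 0.003 0 0 0 0.4")

```text
time_s: 12.55
eef_pos: [0.611, -0.0274, 0.0796]
eef_rot: [-0.001, 0.899, 0.439, -0.001]
wrist_force: [0.3, -0.4, 0.3]
opening: 0.399
```

```bash
python3 -c "
from h import *
st()
plan([0.6125,-0.0287,0.081],51.5,0.4)
"
```

```text
t 12.55 [ 0.611  -0.0274  0.0796] yaw 52.05 q6 0.423 F [ 0.28 -0.39  0.34] M [0.066 0.014 0.052] e6 0.101 open 0.399
tilt [-0.0022  0.0012]
from [ 0.611  -0.0274  0.0796] yaw 52.1 -> d -0.6 n=1
-0.001 0.010 -0.007 -0.002 0.000 0.009 0.4
```

Call:
arm_command(motion="0 0.008 -0.003 -0.002 0 0.006 0; 0 0 0.003 0 0 0 0; 0 0 0.003 0 0 0 0; 0 0 0.003 0 0 0 0")

```text
time_s: 12.88
eef_pos: [0.6134, -0.0286, 0.0814]
eef_rot: [0.001, 0.9, 0.436, 0.001]
wrist_force: [-3.1, 0.4, 3.1]
opening: 0.11
```

```bash
python3 -c "
from h import *
st()
"
```

```text
t 12.88 [ 0.6134 -0.0286  0.0814] yaw 51.68 q6 0.429 F [-3.12  0.36  3.09] M [ 0.144  0.522 -0.071] e6 -0.057 open 0.110
tilt [ 0.0019 -0.0007]
```

Call:
arm_command(motion="0 0 0.003 0 0 0.08 0; 0 0 0.003 0 0 0.1 0; 0 0 0.003 0 0 0.1 0; 0 0 0.003 0 0 0.1 0; 0 0 0.003 0 0 0.1 0; 0 0 0.003 0 0 0.1 0; 0 0 0.003 0 0 0.09 0; 0 0 0.003 0 0 0.05 0; 0 0 0.003 0 0 0 0")

```text
time_s: 13.63
eef_pos: [0.6136, -0.029, 0.0797]
eef_rot: [0.001, 0.998, 0.057, 0.001]
wrist_force: [-3.6, 0.6, 5.0]
opening: 0.113
```

```bash
python3 -c "
from h import *
st()
"
```

```text
t 13.63 [ 0.6136 -0.029   0.0797] yaw 6.55 q6 1.218 F [-3.59  0.55  5.05] M [ 0.195  0.656 -0.023] e6 0.754 open 0.113
tilt [ 0.0028 -0.0021]
```

Call:
arm_command(motion="0 0 0.003 0 0 0 0.4; 0 0 0.003 0 0 0 0.4; 0 0 0.003 0 0 0 0.4; 0 0 -0.12 0 0 0 0.4; 0 0 -0.15 0 0 0 0.4; 0 0 -0.04 0 0 0 0.4")

```text
time_s: 14.13
eef_pos: [0.612, -0.0288, 0.1376]
eef_rot: [0.0, 0.998, 0.061, -0.001]
wrist_force: [1.2, 0.1, 1.3]
opening: 0.402
```

```bash
python3 -c "
from h import *
st()
plan([0.5965,0.075,0.132],152,0.4)
"
```

```text
t 14.13 [ 0.612  -0.0288  0.1376] yaw 6.99 q6 1.210 F [1.21 0.13 1.3 ] M [ 0.016 -0.066 -0.023] e6 0.028 open 0.402
tilt [-0.0014 -0.001 ]
from [ 0.612  -0.0288  0.1376] yaw 7.0 -> d 145.0 n=21
-0.001 -0.025 0.001 -0.000 0.000 -0.115 0.4; 0.002 -0.025 0.001 -0.000 0.000 -0.115 0.4; 0.005 -0.024 0.001 -0.000 0.000 -0.115 0.4; 0.008 -0.024 0.001 -0.000 0.000 -0.115 0.4; 0.011 -0.022 0.001 -0.000 0.000 -0.115 0.4; 0.014 -0.021 0.001 -0.000 0.000 -0.115 0.4; 0.016 -0.019 0.001 -0.000 0.000 -0.115 0.4; 0.018 -0.017 0.001 -0.000 0.000 -0.115 0.4; 0.020 -0.015 0.001 -0.000 0.000 -0.115 0.4; 0.022 -0.012 0.001 -0.000 0.000 -0.115 0.4
0.023 -0.010 0.001 -0.000 0.000 -0.115 0.4; 0.024 -0.007 0.001 -0.000 0.000 -0.115 0.4; 0.025 -0.004 0.001 -0.000 0.000 -0.115 0.4; 0.025 -0.001 0.001 -0.000 0.000 -0.115 0.4; 0.025 0.002 0.001 -0.000 0.000 -0.115 0.4; 0.024 0.005 0.001 -0.000 0.000 -0.115 0.4; 0.024 0.008 0.001 -0.000 0.000 -0.115 0.4; 0.022 0.011 0.001 -0.000 0.000 -0.115 0.4; 0.021 0.014 0.001 -0.000 0.000 -0.115 0.4; 0.019 0.016 0.001 -0.000 0.000 -0.115 0.4
0.017 0.018 0.001 -0.000 0.000 -0.115 0.4
```

Call:
arm_command(motion="-0.001 -0.025 0 0 0 -0.115 0.4; 0.002 -0.025 0 0 0 -0.115 0.4; 0.005 -0.024 0 0 0 -0.115 0.4; 0.008 -0.024 0 0 0 -0.115 0.4; 0.011 -0.022 0 0 0 -0.115 0.4; 0.014 -0.021 0 0 0 -0.115 0.4; 0.016 -0.019 0 0 0 -0.115 0.4; 0.018 -0.017 0 0 0 -0.115 0.4; 0.02 -0.015 0 0 0 -0.115 0.4; 0.022 -0.012 0 0 0 -0.115 0.4")

```text
time_s: 14.97
eef_pos: [0.607, 0.02, 0.138]
eef_rot: [0.004, 0.775, 0.632, 0.002]
wrist_force: [0.3, -0.2, 0.2]
opening: 0.4
```

Call:
arm_command(motion="0.023 -0.01 0 0 0 -0.115 0.4; 0.024 -0.007 0 0 0 -0.115 0.4; 0.025 -0.004 0 0 0 -0.115 0.4; 0.025 -0.001 0 0 0 -0.115 0.4; 0.025 0.002 0 0 0 -0.115 0.4; 0.024 0.005 0 0 0 -0.115 0.4; 0.024 0.008 0 0 0 -0.115 0.4; 0.022 0.011 0 0 0 -0.115 0.4; 0.021 0.014 0 0 0 -0.115 0.4")

```text
time_s: 15.72
eef_pos: [0.5971, 0.0658, 0.1327]
eef_rot: [0.005, 0.318, 0.948, -0.0]
wrist_force: [0.1, -0.1, -0.5]
opening: 0.399
```

```bash
python3 -c "
from h import *
st()
plan([0.5965,0.075,0.130],152,0.4)
"
```

```text
t 15.72 [0.5971 0.0658 0.1327] yaw 142.92 q6 -1.009 F [ 0.11 -0.1  -0.51] M [-0.017 -0.012 -0.045] e6 1.849 open 0.399
tilt [ 0.0094 -0.0035]
from [0.5971 0.0658 0.1327] yaw 142.9 -> d 9.1 n=2
0.015 0.017 0.007 0.001 0.005 -0.076 0.4; 0.014 0.018 0.007 0.001 0.005 -0.076 0.4
```

Call:
arm_command(motion="0.015 0.017 0.005 0.001 0.005 -0.06 0.4; 0.01 0.012 0.003 0.001 0.005 -0.02 0.4; 0 0 0 0 0 0 0.4")

```text
time_s: 15.97
eef_pos: [0.596, 0.0747, 0.1296]
eef_rot: [-0.001, 0.272, 0.962, 0.0]
wrist_force: [0.5, 0.1, -0.3]
opening: 0.403
```

```bash
python3 -c "
from h import *
st()
look('w6',KN.values())
plan([0.5965,0.075,0.082],151.9,0.4,n=3)
"
```

```text
t 15.97 [0.596  0.0747 0.1296] yaw 148.42 q6 -1.093 F [ 0.49  0.06 -0.33] M [ 0.021 -0.051  0.016] e6 -0.385 open 0.403
tilt [-0.0011  0.001 ]
from [0.596  0.0745 0.1295] yaw 148.3 -> d 3.6 n=3
-0.000 0.001 0.079 0.000 -0.000 -0.020 0.4; -0.000 0.001 0.079 0.000 -0.000 -0.020 0.4; -0.000 0.001 0.079 0.000 -0.000 -0.020 0.4
```

View pics/w6.png

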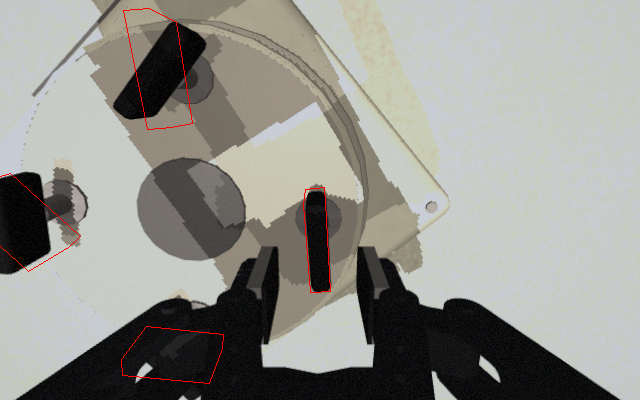

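Call:
arm_command(motion="0 0.001 0.079 0 0 -0.03 0.4; 0 0.001 0.079 0 0 -0.015 0.4; 0 0.001 0.07 0 0 -0.01 0.4; 0 0 0.01 0 0 0 0.4; 0 0 0.003 0 0 0 0.4")

```text
time_s: 16.43
eef_pos: [0.5984, 0.0737, 0.0808]
eef_rot: [0.002, 0.248, 0.969, 0.0]
wrist_force: [-0.0, -0.0, 0.4]
opening: 0.397
```

```bash
python3 -c "
from h import *
st()
plan([0.5965,0.075,0.082],151.9,0.4)
"
```

```text
t 16.43 [0.5984 0.0737 0.0808] yaw 151.28 q6 -1.144 F [-0.02 -0.02  0.37] M [ 0.012 -0.027 -0.006] e6 -0.046 open 0.397
tilt [ 0.0035 -0.0001]
from [0.5984 0.0737 0.0808] yaw 151.3 -> d 0.6 n=1
0.011 0.001 -0.006 0.001 0.003 -0.010 0.4
```

Call:
arm_command(motion="0.01 0.001 0 0.001 0.003 -0.01 0; 0 0 0.002 0 0 0 0; 0 0 0.002 0 0 0 0; 0 0 0.002 0 0 0 0; 0 0 0.002 0 0 0 0")

```text
time_s: 16.85
eef_pos: [0.5969, 0.0748, 0.0811]
eef_rot: [0.0, 0.244, 0.97, 0.0]
wrist_force: [-1.9, 0.3, -0.6]
opening: 0.109
```

```bash
python3 -c "
from h import *
st()
"
```

```text
t 16.85 [0.5969 0.0748 0.0811] yaw 151.78 q6 -1.151 F [-1.93  0.26 -0.57] M [-0.019  0.263  0.033] e6 0.043 open 0.109
tilt [0.0007 0.0006]
```

Call:
arm_command(motion="0 0 0.003 0 0 0.06 0; 0 0 0.003 0 0 0.06 0; 0 0 0.003 0 0 0.04 0; 0 0 0.003 0 0 0.035 0")

```text
time_s: 17.18
eef_pos: [0.5967, 0.0745, 0.0806]
eef_rot: [0.0, 0.345, 0.939, -0.0]
wrist_force: [-2.7, -0.0, 2.3]
opening: 0.107
```

```bash
python3 -c "
from h import *
st()
"
```

```text
t 17.18 [0.5967 0.0745 0.0806] yaw 139.66 q6 -0.939 F [-2.7  -0.04  2.28] M [-0.028  0.386  0.082] e6 -0.426 open 0.107
tilt [ 0.0006 -0.0005]
```

Call:
arm_command(motion="0 0 0.003 0 0 0.04 0; 0 0 0.003 0 0 0.035 0")

```text
time_s: 17.35
eef_pos: [0.5966, 0.0744, 0.0804]
eef_rot: [0.0, 0.383, 0.924, -0.0]
wrist_force: [-2.6, -0.7, 1.6]
opening: 0.112
```

```bash
cat >> h.py <<'E'
def tq():
    o=get_obs();print("t %.2f z %.4f yaw %.2f Mz %.3f w %.2f e6 %.2f F"%(o["time_s"],o["eef_pos"][2],yaw(o),o["torque"][2],o["dq"][5],o["joint_efforts"][5]),o["wrist_force"].round(1))
E
python3 -c "
from h import *
tq()
"
```

```text
t 17.35 z 0.0804 yaw 134.94 Mz 0.124 w 0.45 e6 -0.45 F [-2.6 -0.7  1.6]
```

Call:
arm_command(motion="0 0 0.003 0 0 0.035 0; 0 0 0.003 0 0 0.035 0")

```text
time_s: 17.52
eef_pos: [0.5965, 0.0744, 0.0803]
eef_rot: [0.001, 0.418, 0.908, -0.001]
wrist_force: [-2.1, 0.2, 2.2]
opening: 0.107
```

```bash
python3 -c "
from h import *
tq()
"
```

```text
t 17.52 z 0.0803 yaw 130.54 Mz 0.079 w 0.46 e6 -0.50 F [-2.1  0.2  2.2]
```

Call:
arm_command(motion="0 0 0.003 0 0 0.035 0; 0 0 0.003 0 0 0.035 0")

```text
time_s: 17.68
eef_pos: [0.5964, 0.0743, 0.0801]
eef_rot: [0.001, 0.453, 0.892, -0.001]
wrist_force: [-2.8, 0.5, 2.9]
opening: 0.111
```

```bash
python3 -c "
from h import *
tq()
"
```

```text
t 17.68 z 0.0801 yaw 126.14 Mz 0.102 w 0.46 e6 -0.51 F [-2.8  0.5  2.9]
```

Call:
arm_command(motion="0 0 0.003 0 0 0.035 0; 0 0 0.003 0 0 0.035 0")

```text
time_s: 17.85
eef_pos: [0.5963, 0.0742, 0.08]
eef_rot: [0.001, 0.487, 0.874, -0.001]
wrist_force: [-2.0, 0.0, 2.2]
opening: 0.107
```

```bash
python3 -c "
from h import *
tq()
"
```

```text
t 17.85 z 0.0800 yaw 121.74 Mz 0.025 w 0.46 e6 -0.51 F [-2.   0.   2.2]
```

Call:
arm_command(motion="0 0 0.003 0 0 0.035 0; 0 0 0.003 0 0 0.035 0")

```text
time_s: 18.02
eef_pos: [0.5962, 0.0741, 0.0798]
eef_rot: [0.001, 0.52, 0.854, -0.001]
wrist_force: [-2.2, 0.5, 2.5]
opening: 0.104
```

```bash
python3 -c "
from h import *
tq()
"
```

```text
t 18.02 z 0.0798 yaw 117.34 Mz 0.123 w 0.46 e6 -0.51 F [-2.2  0.5  2.5]
```

Call:
arm_command(motion="0 0 0.003 0 0 0.035 0; 0 0 0.003 0 0 0.035 0")

```text
time_s: 18.18
eef_pos: [0.5961, 0.0741, 0.0797]
eef_rot: [0.001, 0.552, 0.834, -0.001]
wrist_force: [-2.3, -0.3, 1.3]
opening: 0.108
```

```bash
python3 -c "
from h import *
tq()
"
```

```text
t 18.18 z 0.0797 yaw 112.94 Mz 0.129 w 0.46 e6 -0.50 F [-2.3 -0.3  1.3]
```

Call:
arm_command(motion="0 0 0.003 0 0 0.035 0; 0 0 0.003 0 0 0.035 0")

```text
time_s: 18.35
eef_pos: [0.596, 0.074, 0.0797]
eef_rot: [0.001, 0.584, 0.812, -0.001]
wrist_force: [-1.8, 0.1, 1.6]
opening: 0.108
```

```bash
python3 -c "
from h import *
tq()
"
```

```text
t 18.35 z 0.0797 yaw 108.54 Mz 0.182 w 0.46 e6 -0.45 F [-1.8  0.1  1.6]
```

Call:
arm_command(motion="0 0 0.003 0 0 0.035 0; 0 0 0.003 0 0 0.035 0")

```text
time_s: 18.52
eef_pos: [0.5959, 0.074, 0.0795]
eef_rot: [0.001, 0.615, 0.789, -0.002]
wrist_force: [-2.2, 1.0, 2.4]
opening: 0.113
```

```bash
python3 -c "
from h import *
tq()
"
```

```text
t 18.52 z 0.0795 yaw 104.16 Mz 0.169 w 0.46 e6 -0.39 F [-2.2  1.   2.4]
```

Call:
arm_command(motion="0 0 0.003 0 0 0.03 0")

```text
time_s: 18.6
eef_pos: [0.5958, 0.074, 0.0796]
eef_rot: [0.001, 0.627, 0.779, -0.002]
wrist_force: [-2.1, 1.8, 2.1]
opening: 0.11
```

```bash
python3 -c "
from h import *
tq()
for i in range(3):
  camera('wrist'); tq()
"
```

```text
t 18.60 z 0.0796 yaw 102.28 Mz 0.256 w 0.39 e6 -0.22 F [-2.1  1.8  2.1]
t 18.65 z 0.0795 yaw 102.18 Mz 0.159 w -0.08 e6 0.05 F [-2.4  0.3  3. ]
t 18.70 z 0.0795 yaw 102.36 Mz 0.047 w -0.04 e6 0.50 F [-2.6 -0.3  3.4]
t 18.75 z 0.0795 yaw 102.42 Mz 0.075 w -0.01 e6 0.23 F [-4.1  1.   4.3]
```

Call:
arm_command(motion="0 0 0.002 0 0 0 0.4; 0 0 0.003 0 0 0 0.4; 0 0 0.003 0 0 0 0.4; 0 0 -0.12 0 0 0 0.4; 0 0 -0.15 0 0 0 0.4; 0 0 -0.04 0 0 0 0.4")

```text
time_s: 19.25
eef_pos: [0.5951, 0.0738, 0.1384]
eef_rot: [0.0, 0.626, 0.78, -0.002]
wrist_force: [1.1, 0.0, -0.2]
opening: 0.399
```

```bash
python3 -c "
from h import *
st()
plan([0.508,-0.0462,0.130],142.6,0.4)
"
```

```text
t 19.25 [0.5951 0.0738 0.1384] yaw 102.54 q6 -0.289 F [ 1.07  0.03 -0.19] M [0.046 0.035 0.014] e6 0.008 open 0.399
tilt [-0.0029 -0.004 ]
from [0.5951 0.0738 0.1384] yaw 102.5 -> d 40.1 n=6
-0.082 -0.093 0.008 -0.001 0.000 -0.111 0.4; -0.071 -0.101 0.007 -0.001 0.000 -0.111 0.4; -0.058 -0.109 0.007 -0.001 0.000 -0.111 0.4; -0.045 -0.115 0.007 -0.001 0.000 -0.111 0.4; -0.032 -0.119 0.007 -0.001 0.000 -0.111 0.4; -0.017 -0.122 0.007 -0.001 0.000 -0.111 0.4
```

Call:
arm_command(motion="-0.082 -0.093 0.008 -0.001 0 -0.11 0.4; -0.071 -0.101 0.007 -0.001 0 -0.11 0.4; -0.058 -0.109 0.007 -0.001 0 -0.11 0.4; -0.045 -0.115 0.007 -0.001 0 -0.11 0.4; -0.032 -0.119 0.007 -0.001 0 -0.11 0.4; -0.01 -0.07 0.005 0 0 -0.06 0.4; 0 0 0 0 0 0 0.4")

```text
time_s: 19.83
eef_pos: [0.5166, -0.042, 0.1328]
eef_rot: [0.008, 0.332, 0.943, 0.001]
wrist_force: [-0.2, -0.5, -0.3]
opening: 0.406
```

```bash
python3 -c "
from h import *
st()
plan([0.508,-0.0462,0.082],142.6,0.4,n=3)
"
```

```text
t 19.83 [ 0.5166 -0.042   0.1328] yaw 141.18 q6 -1.205 F [-0.24 -0.45 -0.25] M [-0.035 -0.07   0.036] e6 -1.200 open 0.406
tilt [ 0.0156 -0.0034]
from [ 0.5166 -0.042   0.1328] yaw 141.2 -> d 1.4 n=3
0.008 -0.015 0.084 0.002 0.005 -0.008 0.4; 0.008 -0.015 0.084 0.002 0.005 -0.008 0.4; 0.007 -0.015 0.085 0.002 0.005 -0.008 0.4
```

Call:
arm_command(motion="0.015 -0.025 0.03 0.005 0.013 0 0.4; 0.004 -0.012 0.08 0.002 0.004 0 0.4; 0 -0.002 0.08 0 0 0 0.4; 0 0 0.03 0 0 0 0.4; 0 0 0.002 0 0 0 0.4")

```text
time_s: 20.25
eef_pos: [0.5102, -0.0455, 0.0864]
eef_rot: [-0.001, 0.336, 0.942, 0.001]
wrist_force: [0.2, 0.4, 1.1]
opening: 0.398
```

```bash
python3 -c "
from h import *
st()
plan([0.508,-0.0462,0.082],142.5,0.4)
"
```

```text
t 20.25 [ 0.5102 -0.0455  0.0864] yaw 140.70 q6 -1.208 F [0.2  0.39 1.12] M [0.003 0.004 0.02 ] e6 -0.018 open 0.398
tilt [-0.0015  0.0024]
from [ 0.5102 -0.0455  0.0864] yaw 140.7 -> d 1.8 n=1
0.006 -0.010 0.022 0.001 -0.003 -0.030 0.4
```

Call:
arm_command(motion="0.006 -0.01 0.022 0.001 -0.002 -0.03 0.4; 0.002 -0.002 0.004 0 0 -0.005 0; 0 0 0.002 0 0 0 0; 0 0 0.002 0 0 0 0; 0 0 0.002 0 0 0 0")

```text
time_s: 20.67
eef_pos: [0.5076, -0.0458, 0.0806]
eef_rot: [-0.002, 0.319, 0.948, -0.001]
wrist_force: [-1.6, -1.3, 1.0]
opening: 0.111
```

```bash
python3 -c "
from h import *
st()
"
```

```text
t 20.67 [ 0.5076 -0.0458  0.0806] yaw 142.82 q6 -1.242 F [-1.6  -1.3   0.99] M [0.036 0.215 0.039] e6 0.054 open 0.111
tilt [-0.0043 -0.0013]
```

Call:
arm_command(motion="0 0 0.003 0 0 0.06 0; 0 0 0.003 0 0 0.06 0; 0 0 0.003 0 0 0.04 0; 0 0 0.003 0 0 0.035 0; 0 0 0.003 0 0 0.035 0")

```text
time_s: 21.08
eef_pos: [0.5078, -0.0456, 0.0801]
eef_rot: [-0.002, 0.436, 0.9, -0.002]
wrist_force: [-3.7, -1.3, 2.0]
opening: 0.111
```

```bash
python3 -c "
from h import *
tq()
"
```

```text
t 21.08 z 0.0801 yaw 128.34 Mz 0.105 w 0.47 e6 -0.51 F [-3.7 -1.3  2. ]
```

Call:
arm_command(motion="0 0 0.003 0 0 0.035 0; 0 0 0.003 0 0 0.035 0")

```text
time_s: 21.25
eef_pos: [0.5079, -0.0456, 0.0799]
eef_rot: [-0.002, 0.47, 0.882, -0.003]
wrist_force: [-2.7, -1.6, 2.4]
opening: 0.116
```

```bash
python3 -c "
from h import *
tq()
"
```

```text
t 21.25 z 0.0799 yaw 123.87 Mz 0.048 w 0.47 e6 -0.53 F [-2.7 -1.6  2.4]
```

Call:
arm_command(motion="0 0 0.003 0 0 0.035 0; 0 0 0.003 0 0 0.035 0")

```text
time_s: 21.42
eef_pos: [0.508, -0.0455, 0.0797]
eef_rot: [-0.002, 0.505, 0.863, -0.003]
wrist_force: [-2.6, -1.3, 1.4]
opening: 0.11
```

```bash
python3 -c "
from h import *
tq()
"
```

```text
t 21.42 z 0.0797 yaw 119.40 Mz 0.081 w 0.47 e6 -0.53 F [-2.6 -1.3  1.4]
```

Call:
arm_command(motion="0 0 0.003 0 0 0.035 0; 0 0 0.003 0 0 0.035 0")

```text
time_s: 21.58
eef_pos: [0.5081, -0.0455, 0.0796]
eef_rot: [-0.002, 0.538, 0.843, -0.003]
wrist_force: [-2.5, -1.0, 1.5]
opening: 0.108
```

```bash
python3 -c "
from h import *
tq()
"
```

```text
t 21.58 z 0.0796 yaw 114.94 Mz 0.094 w 0.47 e6 -0.53 F [-2.5 -1.   1.5]
```

Call:
arm_command(motion="0 0 0.003 0 0 0.035 0; 0 0 0.003 0 0 0.035 0")

```text
time_s: 21.75
eef_pos: [0.5082, -0.0455, 0.0794]
eef_rot: [-0.001, 0.57, 0.821, -0.004]
wrist_force: [-3.4, -1.5, 2.8]
opening: 0.108
```

```bash
python3 -c "
from h import *
tq()
"
```

```text
t 21.75 z 0.0794 yaw 110.47 Mz 0.167 w 0.47 e6 -0.53 F [-3.4 -1.5  2.8]
```

Call:
arm_command(motion="0 0 0.003 0 0 0.035 0; 0 0 0.003 0 0 0.035 0")

```text
time_s: 21.92
eef_pos: [0.5082, -0.0454, 0.0792]
eef_rot: [-0.001, 0.602, 0.799, -0.004]
wrist_force: [-2.9, -0.8, 0.9]
opening: 0.109
```

```bash
python3 -c "
from h import *
tq()
"
```

```text
t 21.92 z 0.0792 yaw 106.00 Mz 0.087 w 0.47 e6 -0.53 F [-2.9 -0.8  0.9]
```

Call:
arm_command(motion="0 0 0.003 0 0 0.035 0")

```text
time_s: 22.0
eef_pos: [0.5082, -0.0454, 0.0792]
eef_rot: [-0.001, 0.617, 0.787, -0.004]
wrist_force: [-2.3, -1.3, 1.8]
opening: 0.106
```

```bash
python3 -c "
from h import *
tq()
"
```

```text
t 22.00 z 0.0792 yaw 103.77 Mz 0.133 w 0.47 e6 -0.53 F [-2.3 -1.3  1.8]
```

Call:
arm_command(motion="0 0 0.003 0 0 0.035 0; 0 0 0.003 0 0 0.035 0")

```text
time_s: 22.17
eef_pos: [0.5084, -0.0454, 0.079]
eef_rot: [-0.001, 0.647, 0.762, -0.005]
wrist_force: [-3.4, -0.9, 2.0]
opening: 0.11
```

```bash
python3 -c "
from h import *
tq()
"
```

```text
t 22.17 z 0.0790 yaw 99.30 Mz 0.090 w 0.47 e6 -0.52 F [-3.4 -0.9  2. ]
```

Call:
arm_command(motion="0 0 0.003 0 0 0.035 0")

```text
time_s: 22.25
eef_pos: [0.5084, -0.0454, 0.079]
eef_rot: [-0.001, 0.662, 0.749, -0.005]
wrist_force: [-3.5, -0.4, 2.1]
opening: 0.107
```

```bash
python3 -c "
from h import *
tq()
"
```

```text
t 22.25 z 0.0790 yaw 97.06 Mz 0.113 w 0.47 e6 -0.50 F [-3.5 -0.4  2.1]
```

Call:
arm_command(motion="0 0 0.003 0 0 0.035 0")

```text
time_s: 22.33
eef_pos: [0.5084, -0.0454, 0.079]
eef_rot: [-0.001, 0.677, 0.736, -0.005]
wrist_force: [-3.0, -1.5, 2.1]
opening: 0.109
```

```bash
python3 -c "
from h import *
tq()
"
```

```text
t 22.33 z 0.0790 yaw 94.83 Mz 0.142 w 0.47 e6 -0.48 F [-3.  -1.5  2.1]
```

Call:
arm_command(motion="0 0 0.003 0 0 0.035 0")

```text
time_s: 22.42
eef_pos: [0.5085, -0.0454, 0.0789]
eef_rot: [-0.001, 0.691, 0.723, -0.005]
wrist_force: [-3.7, -2.0, 2.2]
opening: 0.106
```

```bash
python3 -c "
from h import *
tq()
"
```

```text
t 22.42 z 0.0789 yaw 92.60 Mz 0.193 w 0.47 e6 -0.45 F [-3.7 -2.   2.2]
```

Call:
arm_command(motion="0 0 0.003 0 0 0.03 0; 0 0 0.002 0 0 0 0.4; 0 0 0.003 0 0 0 0.4; 0 0 0.003 0 0 0 0.4")

```text
time_s: 22.75
eef_pos: [0.51, -0.0451, 0.0785]
eef_rot: [0.001, 0.703, 0.711, -0.005]
wrist_force: [-0.4, -0.2, 0.1]
opening: 0.401
```

```bash
python3 -c "
from h import *
st()
"
```

```text
t 22.75 [ 0.51   -0.0451  0.0785] yaw 90.62 q6 -0.320 F [-0.41 -0.18  0.09] M [ 0.063 -0.025  0.002] e6 0.047 open 0.401
tilt [-0.0055 -0.0073]
```

Call:
arm_command(motion="0 0 -0.12 0 0 0 0.4; 0 0 -0.15 0 0 0 0.4; 0 0 -0.04 0 0 0 0.4")

```text
time_s: 23.0
eef_pos: [0.5087, -0.0436, 0.1395]
eef_rot: [-0.002, 0.703, 0.711, -0.006]
wrist_force: [1.5, -0.9, 0.7]
opening: 0.399
```

```bash
python3 -c "
from h import *
st()
plan([0.4907,0.0581,0.130],107.2,0.4)
"
```

```text
t 23.0 [ 0.5087 -0.0436  0.1395] yaw 90.71 q6 -0.322 F [ 1.47 -0.93  0.73] M [ 0.017 -0.005 -0.018] e6 0.014 open 0.399
tilt [-0.0111 -0.0045]
from [ 0.5087 -0.0436  0.1395] yaw 90.7 -> d 16.5 n=3
0.170 -0.028 0.015 -0.004 0.001 -0.092 0.4; 0.172 -0.011 0.016 -0.004 0.001 -0.092 0.4; 0.172 0.005 0.016 -0.004 0.001 -0.092 0.4
```

Call:
arm_command(motion="0.17 -0.028 0.015 -0.004 0.001 -0.09 0.4; 0.172 -0.011 0.016 -0.004 0.001 -0.09 0.4; 0.16 0.005 0.016 -0.004 0.001 -0.08 0.4; 0 0 0 0 0 0 0.4; 0 0 0 0 0 0 0.4")

```text
time_s: 23.42
eef_pos: [0.4956, 0.0577, 0.134]
eef_rot: [0.006, 0.595, 0.803, 0.004]
wrist_force: [-0.0, -1.3, 0.1]
opening: 0.399
```

```bash
python3 -c "
from h import *
st()
look('w7',[(.4907,.0581,.0655,107.2)])
plan([0.4907,0.0581,0.082],107.2,0.4,n=3)
"
```

```text
t 23.42 [0.4956 0.0577 0.134 ] yaw 106.93 q6 -0.419 F [-0.02 -1.3   0.13] M [-0.019 -0.01   0.034] e6 -0.050 open 0.399
tilt [ 0.0141 -0.0011]
from [0.4952 0.0576 0.1338] yaw 106.9 -> d 0.3 n=3
0.003 -0.008 0.086 0.004 0.001 -0.002 0.4; 0.003 -0.008 0.086 0.004 0.001 -0.002 0.4; 0.003 -0.007 0.086 0.004 0.001 -0.002 0.4
```

View pics/w7.png

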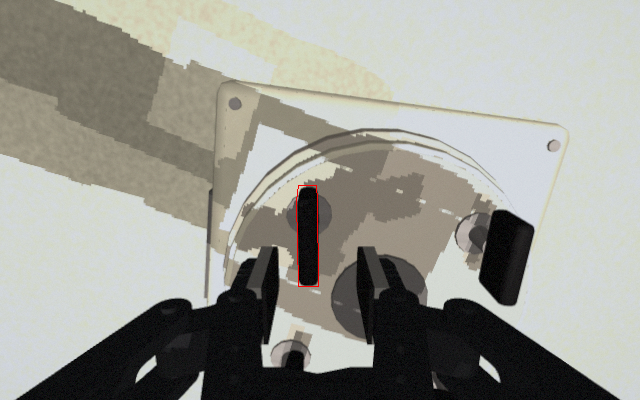

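Overlay matches knob b (308, 236). Descending.

Call:
arm_command(motion="0.005 -0.012 0.04 0.012 0.003 0 0.4; 0.003 -0.006 0.08 0.003 0 0 0.4; 0 -0.002 0.08 0 0 0 0.4; 0 0 0.035 0 0 0 0.4; 0 0 0.002 0 0 0 0.4")

```text
time_s: 23.88
eef_pos: [0.4927, 0.0538, 0.0838]
eef_rot: [-0.0, 0.599, 0.801, -0.002]
wrist_force: [0.0, 0.9, -0.4]
opening: 0.401
```

```bash
python3 -c "
from h import *
st()
plan([0.4907,0.0581,0.081],107.2,0.4)
"
```

```text
t 23.88 [0.4927 0.0538 0.0838] yaw 106.45 q6 -0.413 F [ 0.04  0.85 -0.42] M [0.013 0.016 0.071] e6 -0.000 open 0.401
tilt [-0.0028 -0.0035]
from [0.4927 0.0538 0.0838] yaw 106.4 -> d 0.8 n=1
0.023 -0.003 0.014 -0.004 0.002 -0.013 0.4
```

Call:
arm_command(motion="0.023 -0.003 0.014 -0.004 0.002 -0.013 0.4; 0.004 0 0.003 0 0 0 0; 0 0 0.002 0 0 0 0; 0 0 0.002 0 0 0 0; 0 0 0.002 0 0 0 0")

```text
time_s: 24.3
eef_pos: [0.491, 0.0577, 0.0796]
eef_rot: [-0.0, 0.594, 0.804, 0.0]
wrist_force: [-2.0, -0.2, 1.8]
opening: 0.113
```

```bash
python3 -c "
from h import *
st()
"
```

```text
t 24.3 [0.491  0.0577 0.0796] yaw 107.10 q6 -0.422 F [-1.96 -0.18  1.78] M [-0.033  0.329 -0.057] e6 -0.038 open 0.113
tilt [0.0001 0.0002]
```

Call:
arm_command(motion="0 0 0.003 0 0 0.06 0; 0 0 0.003 0 0 0.06 0; 0 0 0.003 0 0 0.04 0; 0 0 0.003 0 0 0.035 0; 0 0 0.003 0 0 0.035 0")

```text
time_s: 24.72
eef_pos: [0.4909, 0.0577, 0.0792]
eef_rot: [0.001, 0.689, 0.725, -0.0]
wrist_force: [-0.8, -0.7, 1.9]
opening: 0.108
```

```bash
python3 -c "
from h import *
tq()
"
```

```text
t 24.72 z 0.0792 yaw 92.86 Mz 0.114 w 0.46 e6 -0.50 F [-0.8 -0.7  1.9]
```

Call:
arm_command(motion="0 0 0.003 0 0 0.035 0; 0 0 0.003 0 0 0.035 0")

```text
time_s: 24.88
eef_pos: [0.4909, 0.0577, 0.079]
eef_rot: [0.001, 0.716, 0.698, -0.0]
wrist_force: [-2.0, 0.7, 2.6]
opening: 0.105
```

```bash
python3 -c "
from h import *
tq()
"
```

```text
t 24.88 z 0.0790 yaw 88.50 Mz 0.109 w 0.46 e6 -0.52 F [-2.   0.7  2.6]
```

Call:
arm_command(motion="0 0 0.003 0 0 0.035 0")

```text
time_s: 24.97
eef_pos: [0.4909, 0.0577, 0.0789]
eef_rot: [0.001, 0.729, 0.684, -0.0]
wrist_force: [-2.0, -0.3, 1.8]
opening: 0.115
```

```bash
python3 -c "
from h import *
tq()
"
```

```text
t 24.97 z 0.0789 yaw 86.32 Mz 0.060 w 0.46 e6 -0.52 F [-2.  -0.3  1.8]
```

Call:
arm_command(motion="0 0 0.003 0 0 0.035 0; 0 0 0.003 0 0 0.035 0")

```text
time_s: 25.13
eef_pos: [0.4908, 0.0577, 0.0788]
eef_rot: [0.001, 0.755, 0.656, -0.001]
wrist_force: [-2.3, -0.4, 3.3]
opening: 0.107
```

```bash
python3 -c "
from h import *
tq()
"
```

```text
t 25.13 z 0.0788 yaw 81.96 Mz 0.062 w 0.46 e6 -0.52 F [-2.3 -0.4  3.3]
```

Call:
arm_command(motion="0 0 0.003 0 0 0.035 0; 0 0 0.003 0 0 0.035 0")

```text
time_s: 25.3
eef_pos: [0.4908, 0.0577, 0.0786]
eef_rot: [0.002, 0.779, 0.627, -0.001]
wrist_force: [-2.0, -0.2, 2.8]
opening: 0.115
```

```bash
python3 -c "
from h import *
tq()
"
```

```text
t 25.30 z 0.0786 yaw 77.60 Mz 0.117 w 0.46 e6 -0.52 F [-2.  -0.2  2.8]
```

Call:
arm_command(motion="0 0 0.003 0 0 0.035 0; 0 0 0.003 0 0 0.035 0")

```text
time_s: 25.47
eef_pos: [0.4908, 0.0577, 0.0785]
eef_rot: [0.002, 0.803, 0.596, -0.001]
wrist_force: [-1.4, -0.2, 1.9]
opening: 0.111
```

```bash
python3 -c "
from h import *
tq()
"
```

```text
t 25.47 z 0.0785 yaw 73.24 Mz 0.086 w 0.46 e6 -0.52 F [-1.4 -0.2  1.9]
```

Call:
arm_command(motion="0 0 0.003 0 0 0.035 0; 0 0 0.003 0 0 0.035 0")

```text
time_s: 25.63
eef_pos: [0.4908, 0.0577, 0.0783]
eef_rot: [0.002, 0.825, 0.566, -0.001]
wrist_force: [-1.2, -0.4, 3.5]
opening: 0.104
```

```bash
python3 -c "
from h import *
tq()
"
```

```text
t 25.63 z 0.0783 yaw 68.88 Mz 0.091 w 0.46 e6 -0.52 F [-1.2 -0.4  3.5]
```

Call:
arm_command(motion="0 0 0.003 0 0 0.035 0; 0 0 0.003 0 0 0.035 0")

```text
time_s: 25.8
eef_pos: [0.4907, 0.0578, 0.0782]
eef_rot: [0.002, 0.846, 0.534, -0.001]
wrist_force: [-3.4, -0.6, 3.8]
opening: 0.111
```

```bash
python3 -c "
from h import *
tq()
"
```

```text
t 25.80 z 0.0782 yaw 64.51 Mz 0.076 w 0.46 e6 -0.51 F [-3.4 -0.6  3.8]
```

Call:
arm_command(motion="0 0 0.003 0 0 0.035 0; 0 0 0.003 0 0 0.035 0")

```text
time_s: 25.97
eef_pos: [0.4907, 0.0577, 0.0781]
eef_rot: [0.003, 0.865, 0.501, -0.001]
wrist_force: [-2.2, -0.5, 4.5]
opening: 0.108
```

```bash
python3 -c "
from h import *
tq()
"
```

```text
t 25.97 z 0.0781 yaw 60.15 Mz 0.138 w 0.46 e6 -0.46 F [-2.2 -0.5  4.5]
```

Call:
arm_command(motion="0 0 0.003 0 0 0.035 0")

```text
time_s: 26.05
eef_pos: [0.4907, 0.0578, 0.0781]
eef_rot: [0.003, 0.875, 0.485, -0.001]
wrist_force: [-2.7, 0.2, 2.8]
opening: 0.115
```

```bash
python3 -c "
from h import *
tq()
"
```

```text
t 26.05 z 0.0781 yaw 57.98 Mz 0.161 w 0.46 e6 -0.43 F [-2.7  0.2  2.8]
```

Call:
arm_command(motion="0 0 0.003 0 0 0.03 0; 0 0 0.002 0 0 0 0.4; 0 0 0.003 0 0 0 0.4; 0 0 0.003 0 0 0 0.4; 0 0 -0.12 0 0 0 0.4; 0 0 -0.15 0 0 0 0.4; 0 0 -0.04 0 0 0 0.4")

```text
time_s: 26.63
eef_pos: [0.4891, 0.0583, 0.1382]
eef_rot: [0.002, 0.882, 0.472, -0.002]
wrist_force: [1.0, -0.7, 1.5]
opening: 0.396
```

```bash
python3 -c "
from h import *
st()
plan([0.613,-0.0288,0.130],6.6,0.4)
"
```

```text
t 26.63 [0.4891 0.0583 0.1382] yaw 56.28 q6 0.472 F [ 1.   -0.72  1.47] M [-0.005  0.016  0.058] e6 0.022 open 0.396
tilt [-0.0024 -0.0056]
from [0.4891 0.0583 0.1382] yaw 56.3 -> d -49.7 n=8
-0.002 0.095 0.005 0.000 0.001 0.104 0.4; 0.008 0.094 0.005 0.000 0.001 0.104 0.4; 0.018 0.093 0.005 0.000 0.001 0.104 0.4; 0.028 0.090 0.005 0.000 0.001 0.104 0.4; 0.038 0.087 0.005 0.000 0.001 0.104 0.4; 0.047 0.082 0.005 0.000 0.001 0.104 0.4; 0.055 0.077 0.005 0.000 0.001 0.104 0.4; 0.063 0.070 0.005 0.000 0.001 0.104 0.4
```

Call:
arm_command(motion="-0.002 0.095 0.005 0 0.001 0.104 0.4; 0.008 0.094 0.005 0 0.001 0.104 0.4; 0.018 0.093 0.005 0 0.001 0.104 0.4; 0.028 0.09 0.005 0 0.001 0.104 0.4; 0.038 0.087 0.005 0 0.001 0.104 0.4; 0.047 0.082 0.005 0 0.001 0.104 0.4; 0.055 0.077 0.005 0 0.001 0.1 0.4; 0.045 0.05 0.005 0 0.001 0.06 0.4; 0 0 0 0 0 0 0.4; 0 0 0 0 0 0 0.4")

```text
time_s: 27.47
eef_pos: [0.6151, -0.0307, 0.1319]
eef_rot: [0.002, 0.998, 0.065, 0.007]
wrist_force: [-0.3, 0.0, 0.3]
opening: 0.4
```

```bash
python3 -c "
from h import *
st()
look('w8',[(.613,-.0288,.0655,6.6)])
plan([0.613,-0.0288,0.081],6.6,0.4,n=3)
"
```

```text
t 27.47 [ 0.6151 -0.0307  0.1319] yaw 7.45 q6 1.197 F [-0.32  0.01  0.27] M [0.069 0.055 0.007] e6 0.197 open 0.400
tilt [ 0.0135 -0.0023]
from [ 0.6148 -0.0306  0.1319] yaw 7.5 -> d -0.9 n=3
-0.004 -0.004 0.085 0.001 -0.004 0.005 0.4; -0.003 -0.004 0.085 0.001 -0.004 0.005 0.4; -0.003 -0.003 0.085 0.001 -0.004 0.005 0.4
```

View pics/w8.png

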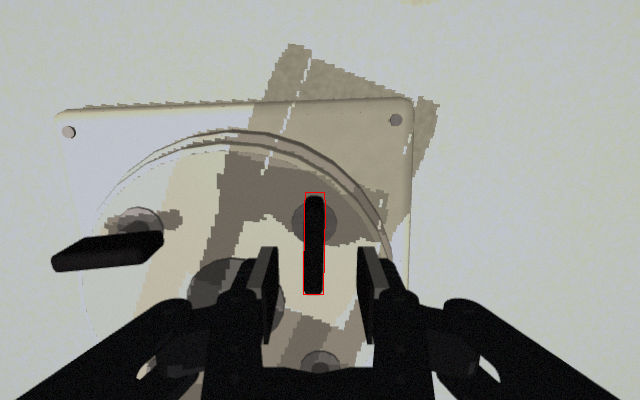

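Knob d (314, 244) matches the overlay. Descending.

Call:
arm_command(motion="-0.006 -0.005 0.04 0.003 -0.01 0.005 0.4; -0.002 -0.003 0.08 0 -0.003 0.005 0.4; 0 0 0.08 0 0 0 0.4; 0 0 0.035 0 0 0 0.4; 0 0 0.002 0 0 0 0.4")

```text
time_s: 27.93
eef_pos: [0.6103, -0.026, 0.0821]
eef_rot: [0.0, 0.998, 0.064, -0.001]
wrist_force: [-1.2, -0.0, 0.3]
opening: 0.399
```

```bash
python3 -c "
from h import *
st()
plan([0.613,-0.0288,0.081],6.6,0.4)
"
```

```text
t 27.93 [ 0.6103 -0.026   0.0821] yaw 7.34 q6 1.207 F [-1.2  -0.02  0.29] M [ 0.006  0.027 -0.012] e6 0.011 open 0.399
tilt [-0.0029 -0.0002]
from [ 0.6103 -0.026   0.0821] yaw 7.3 -> d -0.7 n=1
0.011 0.015 0.006 -0.000 0.003 0.012 0.4
```

Call:
arm_command(motion="0.011 0.015 0.006 0 0.003 0.012 0.4; 0.002 0.002 0.003 0 0 0 0; 0 0 0.002 0 0 0 0; 0 0 0.002 0 0 0 0; 0 0 0.002 0 0 0 0")

```text
time_s: 28.35
eef_pos: [0.6128, -0.029, 0.0801]
eef_rot: [0.0, 0.998, 0.058, -0.0]
wrist_force: [-1.0, -0.1, 0.2]
opening: 0.114
```

```bash
python3 -c "
from h import *
st()
"
```

```text
t 28.35 [ 0.6128 -0.029   0.0801] yaw 6.68 q6 1.215 F [-0.96 -0.13  0.22] M [ 0.198  0.219 -0.074] e6 -0.048 open 0.114
tilt [-0.0007 -0.0007]
```

Call:
arm_command(motion="0 0 0.003 0 0 0.06 0; 0 0 0.003 0 0 0.06 0; 0 0 0.003 0 0 0.04 0; 0 0 0.003 0 0 0.035 0; 0 0 0.003 0 0 0.035 0")

```text
time_s: 28.77
eef_pos: [0.6128, -0.0289, 0.0796]
eef_rot: [0.0, 0.998, -0.067, -0.0]
wrist_force: [-1.5, -0.2, 1.4]
opening: 0.109
```

```bash
python3 -c "
from h import *
tq()
"
```

```text
t 28.77 z 0.0796 yaw -7.63 Mz 0.151 w 0.46 e6 -0.50 F [-1.5 -0.2  1.4]
```

Call:
arm_command(motion="0 0 0.003 0 0 0.035 0; 0 0 0.003 0 0 0.035 0")

```text
time_s: 28.93
eef_pos: [0.6128, -0.0289, 0.0794]
eef_rot: [0.0, 0.995, -0.105, 0.0]
wrist_force: [-2.7, -0.2, 0.8]
opening: 0.111
```

```bash
python3 -c "
from h import *
tq()
"
```

```text
t 28.93 z 0.0794 yaw -12.01 Mz 0.106 w 0.46 e6 -0.52 F [-2.7 -0.2  0.8]
```

Call:
arm_command(motion="0 0 0.003 0 0 0.035 0; 0 0 0.003 0 0 0.035 0")

```text
time_s: 29.1
eef_pos: [0.6128, -0.0289, 0.0793]
eef_rot: [0.0, 0.99, -0.143, 0.0]
wrist_force: [-1.6, 0.7, 1.2]
opening: 0.114
```

```bash
python3 -c "
from h import *
tq()
"
```

```text
t 29.10 z 0.0793 yaw -16.40 Mz 0.113 w 0.45 e6 -0.52 F [-1.6  0.7  1.2]
```

Call:
arm_command(motion="0 0 0.003 0 0 0.035 0; 0 0 0.003 0 0 0.035 0")

```text
time_s: 29.27
eef_pos: [0.6128, -0.0289, 0.0791]
eef_rot: [0.0, 0.984, -0.18, 0.0]
wrist_force: [-2.7, 0.5, 1.0]
opening: 0.102
```

```bash
python3 -c "
from h import *
tq()
"
```

```text
t 29.27 z 0.0791 yaw -20.78 Mz 0.095 w 0.46 e6 -0.52 F [-2.7  0.5  1. ]
```

Call:
arm_command(motion="0 0 0.003 0 0 0.035 0; 0 0 0.003 0 0 0.035 0")

```text
time_s: 29.43
eef_pos: [0.6129, -0.0289, 0.079]
eef_rot: [0.0, 0.976, -0.218, 0.0]
wrist_force: [-1.6, -1.3, 1.7]
opening: 0.109
```

```bash
python3 -c "
from h import *
tq()
"
```

```text
t 29.43 z 0.0790 yaw -25.16 Mz 0.119 w 0.46 e6 -0.52 F [-1.6 -1.3  1.7]
```

Call:
arm_command(motion="0 0 0.003 0 0 0.035 0; 0 0 0.003 0 0 0.035 0")

```text
time_s: 29.6
eef_pos: [0.6129, -0.0289, 0.0789]
eef_rot: [0.0, 0.967, -0.255, 0.001]
wrist_force: [-2.7, -0.5, 1.9]
opening: 0.106
```

```bash
python3 -c "
from h import *
tq()
"
```

```text
t 29.60 z 0.0789 yaw -29.55 Mz 0.090 w 0.46 e6 -0.51 F [-2.7 -0.5  1.9]
```

Call:
arm_command(motion="0 0 0.003 0 0 0.035 0; 0 0 0.003 0 0 0.035 0")

```text
time_s: 29.77
eef_pos: [0.6129, -0.0288, 0.0788]
eef_rot: [0.001, 0.957, -0.292, 0.001]
wrist_force: [-2.5, -0.7, 1.6]
opening: 0.111
```

```bash
python3 -c "
from h import *
tq()
"
```

```text
t 29.77 z 0.0788 yaw -33.92 Mz 0.132 w 0.46 e6 -0.46 F [-2.5 -0.7  1.6]
```

Call:
arm_command(motion="0 0 0.003 0 0 0.035 0")

```text
time_s: 29.85
eef_pos: [0.6129, -0.0288, 0.0788]
eef_rot: [0.001, 0.951, -0.31, 0.001]
wrist_force: [-2.7, -0.5, 2.0]
opening: 0.111
```

```bash
python3 -c "
from h import *
tq()
"
```

```text
t 29.85 z 0.0788 yaw -36.10 Mz 0.140 w 0.45 e6 -0.43 F [-2.7 -0.5  2. ]
```

Call:
arm_command(motion="0 0 0.003 0 0 0.03 0; 0 0 0.002 0 0 0 0.4; 0 0 0.003 0 0 0 0.4; 0 0 0.003 0 0 0 0.4; 0 0 -0.12 0 0 0 0.4; 0 0 -0.2 0 0 0 0.4; 0 0 -0.2 0 0 0 0.4; 0 0 -0.2 0 0 0 0.4")

```text
time_s: 30.52
eef_pos: [0.607, -0.0268, 0.2148]
eef_rot: [0.001, 0.946, -0.324, -0.009]
wrist_force: [1.7, -0.3, -0.6]
opening: 0.399
```

```bash
python3 -c "
from h import *
st()
"
```

```text
t 30.52 [ 0.607  -0.0268  0.2148] yaw -37.79 q6 1.991 F [ 1.71 -0.31 -0.6 ] M [ 0.059 -0.005  0.051] e6 0.014 open 0.399
tilt [-0.017   0.0045]
```

```bash
python3 -c "
from h import *
plan([0.50,0.05,0.29],-38,0.4)
"
```

```text
from [ 0.607  -0.0268  0.2148] yaw -37.8 -> d -0.2 n=4
-0.166 0.007 -0.091 0.002 0.004 0.001 0.4; -0.166 0.007 -0.092 0.002 0.004 0.001 0.4; -0.165 0.007 -0.093 0.002 0.004 0.001 0.4; -0.165 0.007 -0.093 0.002 0.004 0.001 0.4
```

Call:
arm_command(motion="-0.166 0.007 -0.09 0.002 0.004 0 0.4; -0.166 0.007 -0.09 0.002 0.004 0 0.4; -0.165 0.007 -0.09 0.002 0.004 0 0.4; -0.165 0.007 -0.09 0.002 0.004 0 0.4; 0 0 0 0 0 0 0.4; 0 0 0 0 0 0 0.4")

```text
time_s: 31.02
eef_pos: [0.5019, 0.0508, 0.3045]
eef_rot: [-0.004, 0.946, -0.322, 0.014]
wrist_force: [0.1, -0.2, 0.1]
opening: 0.404
```

```bash
python3 -c "
from h import *
st()
look('w9',[(.596,.0745,.064,102.3),(.4907,.058,.064,56.3),(.508,-.0457,.064,90.6),(.6128,-.0288,.064,-37.7)])
c=snap('top');cv2.imwrite('pics/top9.png',c['img'][:,:,::-1])
"
```

```text
t 31.02 [0.5019 0.0508 0.3045] yaw -37.63 q6 2.092 F [ 0.09 -0.22  0.1 ] M [ 0.052 -0.01   0.017] e6 0.065 open 0.404
tilt [ 0.0295 -0.0025]
```

View pics/w9.png

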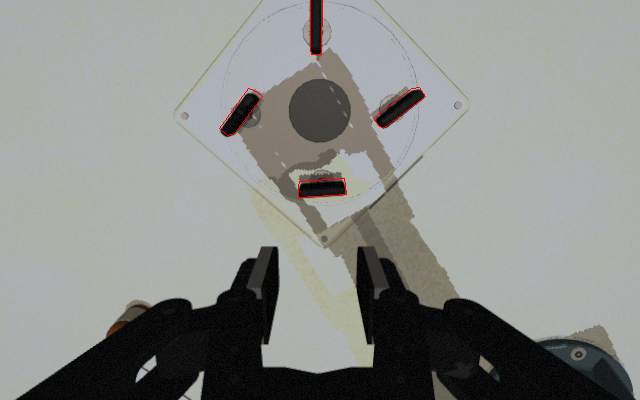

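View pics/top9.png

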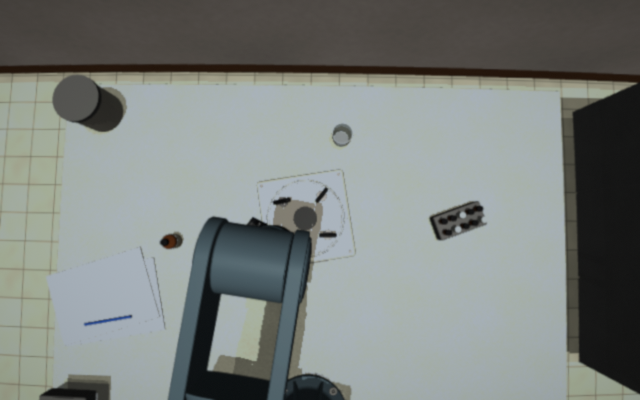

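```bash
python3 -c "
from h import *
st(); print(hand_in())"
```

```text
t 31.12 [0.5025 0.0503 0.3037] yaw -37.69 q6 2.092 F [ 0.61 -0.37 -0.22] M [ 0.008  0.033 -0.016] e6 0.007 open 0.403
tilt [ 0.0281 -0.0023]
the job is handed in; nothing more can be done
None
```

The lid is closed and the job is handed in at about 31 s. I have seen no verdict.

- **First round:** I turned a, then c, then b, then d, each by about 45° clockwise.
- **Second round:** In the same order, I turned each knob slowly until I could feel the gasket, then about 9–10° (0.15–0.18 rad) further. That is an estimated 0.23–0.26 N m, against the seated range of 0.15–0.3 and the crush limit of 0.36.

**Last checks:** In the wrist picture all four wings stand at the angles where I left them. In the top picture the bottle, beaker and rack are at the same pixel positions as at the start. The gripper ended free, about 0.3 m above the table. The wrist forces I read stayed below about 10 N.

**Uncertain:**
- The wrist torque reading is noisy, by about 0.04 N m, and single readings near the end were 0.14–0.26. I found gasket contact mainly from the trend in the last joint's effort plus the angle turned. The final torque is therefore an estimate, not a direct reading.
- I did not re-grip knobs a and c to check them after seating b and d.

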